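# Fit the breakers and close the distribution box

## Task

Put every breaker standing on the bench onto the rail in the open distribution box, side by side against the fixed end bracket, and slide the end clamp up so that the row is held with no gaps. Then press the knee of the lid stay to break its lock, and only then lower the cover gently, without letting it slam, until it is fully shut. Leave the screwdriver, tape and jar where they are.

Things in the scene. Friction and masses are not known exactly. Their poses are not given: they have to be found in the camera images.
- enclosure: White plastic distribution box on its back, fixed to the bench, 268 (x) x 222 (y) x 100 mm high, walls and floor 4 mm. Origin: centre of underside; x along its length and rail, z up. Steel rail 35 mm wide (y) inside, centre line y = -29 mm, x from -90 to +116 mm, top 15 mm above the bench. The 34 mm between the -x end wall and the clamp is the lid stay's.
- rail_end (a point): Point on the face of the fixed grey end bracket at the rail's +x end, on the rail's centre line and top: enclosure (+120, -29, 15) mm. Bracket 50 mm high. Breakers packed against it have their centres 18, 54, 90 and 126 mm from it towards -x (enclosure x +102, +66, +30, -6 mm). Axes as the enclosure.
- clamp (a joint): Grey end clamp sliding along the enclosure's +x, m; 0 = farthest back, starts at 0 to 0.012. Front face (50 mm wide in y, 16 to 50 mm above the bench) at enclosure x = -62 mm + value: it touches a packed row of three breakers at 0.074, of four at 0.038. Stays where left; moving it takes about 5 N, plus up to 3 N per breaker it pushes.
- clamp_tab (a point): Point in the clamp's upright grip tab, on its middle axis, 88 mm above the bench. Tab 26 mm wide (y) x 12 mm (x), rising from 50 to 88 mm above the bench at the clamp's rear (-x) end, its centre 26 mm behind the clamp's front face. To be pinched across y from above. Axes as the enclosure.
- cover (a joint): Hinged flat white cover, rad: 0 = open (15 degrees past upright), grows as lowered, 1.833 = shut. Hinge axis: along the enclosure's x at its y = +111 mm, 100 mm above the bench. Panel 268 x 222 mm, 8 mm thick: underside in the hinge axis' plane. Stiff hinge: stays where left; under 10 N at the free edge moves it once the stay is broken. Locked, it cannot be lowered.
- cover_hinge (a point): Middle of the cover's hinge axis. Axes as the enclosure's when the cover stands open; they turn with it.
- cover_edge (a point): Middle of the cover's free edge, on the outer face, 222 mm from the hinge axis (about 315 mm above the bench when open).
- stay_upper (a joint): Knee of the steel folding lid stay, rad: 0 = locked, slightly over-centre against its stop; grows as it breaks and folds: straight at 0.11, about 2.9 with the cover shut. Two bars of 110 mm, side by side in a plane across x; the lower is pinned inside the box at enclosure (-116, -19, 60) mm, the upper to the cover 120 mm from its hinge.
- stay_knee (a point): Centre of the black round thumb pad on the knee: cylinder, radius 10 mm, 24 mm long along the enclosure's x. Locked at enclosure (-116, +53, 143) mm, above the rim. To break the stay press the pad at 45 degrees down and towards the cover's hinge (enclosure +y), up to about 12 N; straight after 6 mm; 20 to 30 mm leaves it folded, the cover slightly lowered.
- breaker1: Grey circuit breaker 36 (x) x 85 (y) x 68 mm high, 0.2 kg, heavy steel feet. Origin: centre of underside; a half turn makes no difference. Nose 45 (y) x 36 mm, 44 to 68 mm high, to be gripped across y from above, fingertips over the shoulders (44 mm high). Slot under it along x, 42 mm wide, 6 deep, straddles the rail: seated, origin 9 mm above bench, y across the rail. May be absent.
- breaker2: Grey circuit breaker 36 (x) x 85 (y) x 68 mm high, 0.2 kg, heavy steel feet. Origin: centre of underside; a half turn makes no difference. Nose 45 (y) x 36 mm, 44 to 68 mm high, to be gripped across y from above, fingertips over the shoulders (44 mm high). Slot under it along x, 42 mm wide, 6 deep, straddles the rail: seated, origin 9 mm above bench, y across the rail. May be absent.
- breaker3: Grey circuit breaker 36 (x) x 85 (y) x 68 mm high, 0.2 kg, heavy steel feet. Origin: centre of underside; a half turn makes no difference. Nose 45 (y) x 36 mm, 44 to 68 mm high, to be gripped across y from above, fingertips over the shoulders (44 mm high). Slot under it along x, 42 mm wide, 6 deep, straddles the rail: seated, origin 9 mm above bench, y across the rail. May be absent.
- breaker4: Grey circuit breaker 36 (x) x 85 (y) x 68 mm high, 0.2 kg, heavy steel feet. Origin: centre of underside; a half turn makes no difference. Nose 45 (y) x 36 mm, 44 to 68 mm high, to be gripped across y from above, fingertips over the shoulders (44 mm high). Slot under it along x, 42 mm wide, 6 deep, straddles the rail: seated, origin 9 mm above bench, y across the rail. May be absent.
- screwdriver: Screwdriver lying on the bench. Leave alone.
- tape_roll: Roll of black tape, 90 mm across, 19 mm high. Leave alone.
- screw_jar: Small clear jar, 64 mm across, 75 mm high. Leave alone.

How it is judged:
On the way, in this order (a step that is already met when the one before it is completed fails the run):
1. every breaker sits on the rail in one row against the end bracket, with the clamp pushed up to it (x of breaker1 in the frame of enclosure between -0.014 and 0.106 m and y of breaker1 in the frame of enclosure between -0.036 and -0.022 m and z of breaker1 in the frame of enclosure between 0.004 and 0.014 m and angle between each of breaker1, breaker2, breaker3, breaker4's own z axis and vertical below 0.12 rad and angle between the x axis of each of breaker1, breaker2, breaker3, breaker4 and the x axis of enclosure, either way round below 0.15 rad and x of breaker2 in the frame of enclosure between -0.014 and 0.106 m and y of breaker2 in the frame of enclosure between -0.036 and -0.022 m and z of breaker2 in the frame of enclosure between 0.004 and 0.014 m and x of breaker3 in the frame of enclosure between -0.014 and 0.106 m and y of breaker3 in the frame of enclosure between -0.036 and -0.022 m and z of breaker3 in the frame of enclosure between 0.004 and 0.014 m and x of breaker4 in the frame of enclosure between -0.014 and 0.106 m and y of breaker4 in the frame of enclosure between -0.036 and -0.022 m and z of breaker4 in the frame of enclosure between 0.004 and 0.014 m and (value of joint clamp above 0.068 m or (value of joint clamp above 0.032 m and (x of breaker1 in the frame of enclosure between 0.094 and 0.106 m or x of breaker2 in the frame of enclosure between 0.094 and 0.106 m or x of breaker3 in the frame of enclosure between 0.094 and 0.106 m or x of breaker4 in the frame of enclosure between 0.094 and 0.106 m) and (x of breaker1 in the frame of enclosure between 0.058 and 0.07 m or x of breaker2 in the frame of enclosure between 0.058 and 0.07 m or x of breaker3 in the frame of enclosure between 0.058 and 0.07 m or x of breaker4 in the frame of enclosure between 0.058 and 0.07 m) and (x of breaker1 in the frame of enclosure between 0.022 and 0.034 m or x of breaker2 in the frame of enclosure between 0.022 and 0.034 m or x of breaker3 in the frame of enclosure between 0.022 and 0.034 m or x of breaker4 in the frame of enclosure between 0.022 and 0.034 m) and (x of breaker1 in the frame of enclosure between -0.014 and -0.002 m or x of breaker2 in the frame of enclosure between -0.014 and -0.002 m or x of breaker3 in the frame of enclosure between -0.014 and -0.002 m or x of breaker4 in the frame of enclosure between -0.014 and -0.002 m))) and linear speed of each of breaker1, breaker2, breaker3, breaker4 below 0.03 m/s), for 0.2 s.
2. the knee of the lid stay has been broken, past straight, with the cover still standing (value of joint stay_upper above 0.25 rad and value of joint cover below 0.9 rad), for 0.1 s.
3. the cover has been lowered shut (value of joint cover above 1.79 rad), for 0.2 s.
At the end, for the whole second after the job is handed in: Cover shut (above 1.79 rad), at rest; each breaker upright on the rail (7 mm of its centre line, 5 mm of seated height, 0.12 rad tilt, 0.15 rad yaw) between bracket and clamp, and the clamp within 6 mm of where it touches a packed row of three or four (all of step 1 and value of joint cover above 1.79 rad and velocity of joint cover between -0.05 and 0.05 rad/s).
It fails at once if the cover slams: it is lowered faster than 2.5 rad/s (velocity of joint cover above 2.5 rad/s).
It fails at once if the screwdriver is pushed more than 30 mm from its place (distance of screwdriver from where it was at the start of the episode above 0.03 m).
It fails at once if the tape roll is pushed more than 30 mm from its place (distance of tape_roll from where it was at the start of the episode above 0.03 m).
It fails at once if the screw jar is pushed more than 30 mm from its place (distance of screw_jar from where it was at the start of the episode above 0.03 m).
Of breaker1, breaker2, breaker3, breaker4 only 3 to 4 are there at a start; the rules pass over those that are not, and their reading is None.
At some moment in a run one of breaker1, breaker2, breaker3, breaker4 may be knocked a few centimetres aside while the robot is not near it.
It also fails if it takes over 200 s, if anything falls off the work surface, if the arm or the gripper's body presses on something with over 40 N, if the wrist force passes 120 N, or if a joint passes its speed limit or range.

## Robot

A 6-joint arm with a two-finger parallel gripper is mounted at the origin on the work surface. World frame = base frame: x ahead of the robot, y to its left, z up, the work surface at z = 0. Lengths are in m, angles in rad, forces in N, time in s.
With the tool pointing down it reaches from about 0.325 to 0.925 m from the base axis. Payload 3.1 kg.
Tool frame: the origin (TCP) lies between the finger pads; the fingertips stand 14 mm ahead of it and the grasp point (between the pads) lies 5 mm behind it; z points along the fingers, y is the line along which they close (so a half turn about z gives the same grasp; the last joint's range is limited). The gripper opens to 85 mm and grips with 20 to 120 N. Pads are 22 mm wide; open, the fingers measure 114 mm over their backs; the gripper's body (76 mm by 85 mm) begins 54 mm behind the grasp point. The pads swing forward as they close: fully open they stand 13 mm farther back than shut.
Start: joints at [-1.425, 0.217, 1.613, -0, 1.311, -0.112], TCP at [0.159, -0.604, 0.245] pointing down, gripper open.
Joint ranges: [-2.75, 2.75], [-0.78, 2.1], [0.31, 2.55], [-1.13, 4.27], [0.13, 2.63], [-2.58, 2.58]. Speed limits (rad/s): [2.79, 2.79, 3.14, 3.14, 3.14, 3.14].

## Interface

Orientations are given as a unit quaternion [x, y, z, w].
In Python, from cell import telemetry, optics, r gives the robot as it stands.
- The arm moves only by the tool move_arm, never from a script. Its argument "deltas" is a list that holds one entry, the list of rows, each a list of 7 numbers: the shift along the tool's x, y, z normalised to -1 to 1, where 1 is 30 mm, then the turn, a rotation vector about the tool's x, y, z normalised to -1 to 1, where 1 is 4 degrees, then the opening, from -1 (shut) to 1 (fully open). A call has 1 to 12 rows; each row shifts and turns the commanded pose from where the row before left it, along the tool's axes as they then stand; what a row does not reach is not made up. A row lasts 1/10 s, in which the tool goes at most 50 mm and 8.59 degrees, less where a joint would pass 70% of its speed; a pose out of reach is approached as far as the arm can. A call with a number of a shift or a turn outside -1 to 1 is refused whole. A call with a gripper value outside its range is refused whole. The fingers move at their own pace and stop on an object; "grip_force" is the grip in N (left out, the last holds). Time passes only in rows, so rows that do not move let the fingers close. It gives the time, the measured TCP pose, the force, the opening and the grip force at its end, in the units of the state.
- telemetry.get_obs(): the state, without advancing time (a new reading comes with each control period).
- optics.read_camera(name): name is "scene" or "top"; returns a dict with "img" (480x640x3 uint8, blue, green, red), "fx", "fy", "cx", "cy" (pixels), "camera_from_world" (4x4, takes a point from world to camera coordinates). Camera axes: x right, y down, z forward; pixel columns grow to the right and rows downward; lengths in m; the calibration is good to about 2 mm. A picture is of the moment at which its call begins. There is no depth.
- r.finish_job(): hands the job in; it is judged then, once.
The state is a dict: "t": time; "joints": joint angles; "joint_vel": joint speeds; "joint_torque": joint torques, N m; "position": TCP position; "tcp_rot": TCP orientation; "ft_force": force on the tool from outside, world axes, zero at the start; "ft_torque": the same for the moment, N m; "width": finger opening in m; "grasp_force": force on a finger pad.
Only numpy, scipy, OpenCV 4.12 (cv2) and the standard library are available. Lean on these libraries where they do the work, as an engineer would, in place of code of your own. Each camera call takes 0.05 s, during which the arm holds its last target. There are 200 camera calls.

## Working session

There is one attempt and no reset: what is moved stays moved. The work goes in short steps, Python scripts to look and compute and a tool call to move; the robot and the scene stay as the last step left them, time stands still between calls to the robot, and variables do not carry over. Pictures are saved under pics/ and viewed, at most 14 in all, crops included, and the job is handed in when it is done.

Besides the shell and the picture viewer there is one more tool, called as a command line: name --argument value ..., lists and objects as JSON in quotes. move_arm: Moves the arm, as the interface text tells. Its arguments: {"type":"object","properties":{"deltas":{"type":"array","items":{"type":"array","items":{"type":"array","items":{"type":"number","minimum":-1,"maximum":1}}}},"grip_force":{"type":"number"}},"required":["deltas"]}

```bash
mkdir -p pics; ls; python3 - <<'E'
from cell import telemetry, optics, r
import cv2
for n in("scene","top"):
    c=optics.read_camera(n);cv2.imwrite(f"pics/{n}0.png",c["img"]);print(n,c["fx"],c["cx"],c["cy"],c["camera_from_world"].round(4).tolist() if hasattr(c["camera_from_world"],'round') else c["camera_from_world"])
print(telemetry.get_obs())
E
```

```text
pics
scene 590.2639794580662 310.2686873879407 247.91856437628678 [[0.8456, 0.5338, 0.0026, -0.497], [0.4256, -0.6714, -0.6067, -0.1174], [-0.3221, 0.5141, -0.795, 1.8804], [0.0, 0.0, 0.0, 1.0]]
top 463.8516961204763 322.7188338292422 236.22530409746628 [[-0.0107, -0.9994, 0.0315, 0.0059], [-0.9972, 0.0083, -0.0745, 0.6051], [0.0742, -0.0323, -0.9967, 1.185], [0.0, 0.0, 0.0, 1.0]]
{'t': 0.1, 'joints': array([-1.42520142e+00,  2.17711597e-01,  1.61480414e+00,  2.50132595e-05,
        1.31131444e+00, -1.12224437e-01]), 'joint_vel': array([ 0.00098745, -0.00093421, -0.00326603,  0.00084419,  0.00041824,
        0.00149638]), 'joint_torque': array([-4.26063079e-04, -3.98072827e+01, -3.04969883e+01, -1.15212329e-04,
        4.24839600e-03, -1.84260978e-05]), 'position': array([ 0.15926617, -0.60362167,  0.24406252]), 'tcp_rot': array([ 9.91702441e-01,  1.28549663e-01, -6.58328671e-06, -1.11880852e-03]), 'ft_force': array([-0.65257901, -0.28596256, -0.43037471]), 'ft_torque': array([-0.00965309, -0.03365563, -0.02597022]), 'grasp_force': 0.0, 'width': 0.08519608951537243}
```

View pics/scene0.png

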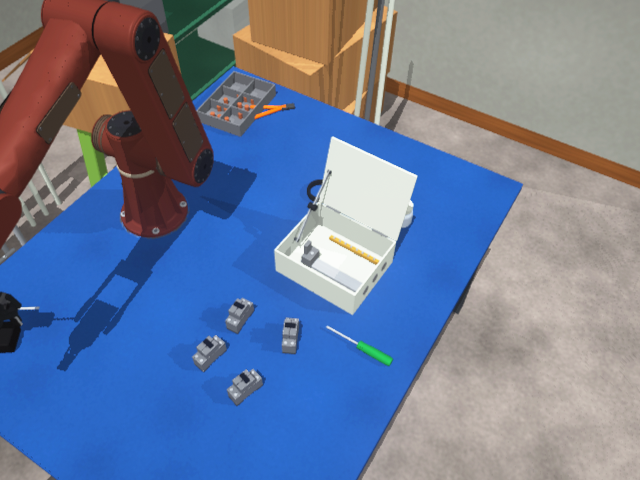

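View pics/top0.png

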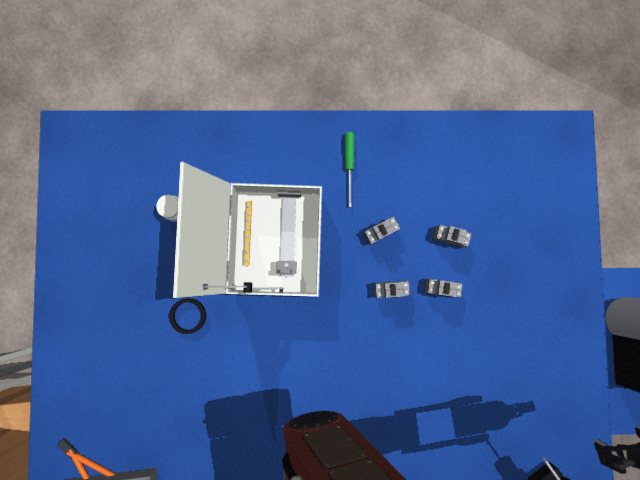

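The four breakers are at top-view pixels of about (382,231), (454,237), (393,290) and (445,289). The box rim spans about (231..322, 184..296), and the hinge is on the left (world +y).

```bash
cat > h.py <<'E'
from cell import telemetry, optics, r
import numpy as np, cv2
def cam(n):
    c=optics.read_camera(n);c["T"]=np.array(c["camera_from_world"]);return c
def ray(c,u,v,z):
    T=c["T"];R=T[:3,:3];o=-R.T@T[:3,3]
    d=R.T@np.array([(u-c["cx"])/c["fx"],(v-c["cy"])/c["fy"],1.])
    return o+d*(z-o[2])/d[2]
def proj(c,p):
    q=c["T"][:3,:3]@np.array(p)+c["T"][:3,3];return np.array([c["fx"]*q[0]/q[2]+c["cx"],c["fy"]*q[1]/q[2]+c["cy"]])
def notblue(im):
    h=cv2.cvtColor(im,cv2.COLOR_BGR2HSV);return ((h[...,1]<110)&(h[...,2]>60)).astype(np.uint8)*255
E
python3 - <<'E'
from h import *
c=cam("top");im=c["img"]
a=cv2.resize(im[205:315,350:480],None,fx=4,fy=4,interpolation=cv2.INTER_CUBIC)
b=cv2.resize(im[155:310,165:330],None,fx=3.7,fy=3.7,interpolation=cv2.INTER_CUBIC)
cv2.imwrite("pics/br.png",a);cv2.imwrite("pics/box.png",b)
m=notblue(im);m[:, :345]=0;m[:200]=0;m[320:]=0;m[:,500:]=0
for k in cv2.findContours(m,cv2.RETR_EXTERNAL,cv2.CHAIN_APPROX_NONE)[0]:
    if cv2.contourArea(k)>100:
        (x,y),s,an=cv2.minAreaRect(k);print((round(x,1),round(y,1)),np.round(s,1),round(an,1),ray(c,x,y,.03).round(4))
E
```

```text
(391.1, 289.2) [15.3 35.5] 85.2 [ 0.4662 -0.1746  0.03  ]
(443.7, 287.5) [35.8 14.7] 8.1 [ 0.4689 -0.3114  0.03  ]
(452.3, 234.1) [36.6 16.5] 17.1 [ 0.6075 -0.3382  0.03  ]
(381.9, 229.6) [14.8 33.7] 61.7 [ 0.6205 -0.1539  0.03  ]
```

View pics/br.png

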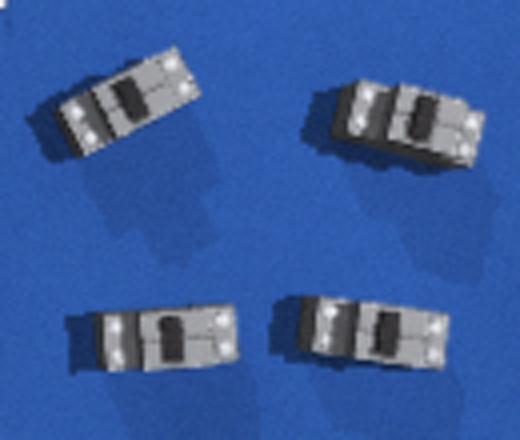

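View pics/box.png

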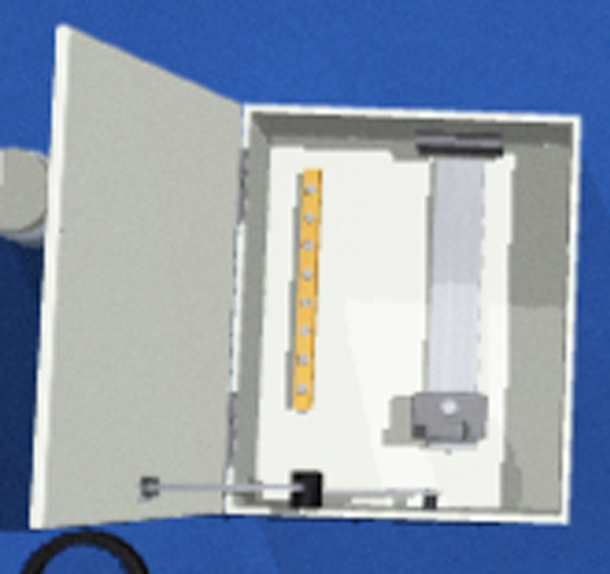

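```bash
python3 - <<'E'
from h import *
c=cam("top")
def P(X,Y,s,u0,v0,z): return ray(c,u0+(X+.5)/s-.5,v0+(Y+.5)/s-.5,z)
B=dict(a=[(114,327),(116,357),(217,325),(219,352)],b=[(329,313),(325,342),(438,323),(434,350)],c=[(365,94),(360,126),(474,121),(468,150)],d=[(74,111),(87,137),(170,63),(187,87)])
for k,p in B.items():
    q=np.array([P(x,y,4,350,205,.044)[:2] for x,y in p]);d=q[0]+q[1]-q[2]-q[3]
    print(k,q.mean(0).round(4),"len",round(np.linalg.norm(d)/2,4),"yaw of y axis",round(np.degrees(np.arctan2(d[1],d[0]))-90,1))
q=np.array([P(x,y,3.7,165,155,.1)[:2] for x,y in [(245,104),(581,117),(570,524),(227,513)]])
print(q.round(4),q.mean(0))
for e in (q[0]-q[3],q[1]-q[2],q[0]-q[1],q[3]-q[2]):print(np.linalg.norm(e).round(4),np.degrees(np.arctan2(e[1],e[0])).round(2))
for x,y,z in [(434,157,.015),(484,157,.015),(429,390,.015),(477,390,.015),(308,489,.143),(416,134,.05),(503,140,.05),(442,432,.088)]: print((x,y),P(x,y,3.7,165,155,z).round(4))
E
```

```text
a [ 0.4656 -0.1724] len 0.066 yaw of y axis 1.2
b [ 0.4692 -0.3106] len 0.0704 yaw of y axis -5.3
c [ 0.6031 -0.3377] len 0.0722 yaw of y axis -13.7
d [ 0.6197 -0.1519] len 0.0711 yaw of y axis 26.0
[[0.7322 0.2256]
 [0.7224 0.0039]
 [0.4543 0.0139]
 [0.4642 0.2361]] [0.59328348 0.1198514 ]
0.2682 -2.25
0.2683 -2.14
0.2219 87.48
0.2225 87.46
(434, 157) [0.7098 0.106  0.015 ]
(484, 157) [0.7096 0.0705 0.015 ]
(429, 390) [0.5445 0.1102 0.015 ]
(477, 390) [0.5442 0.0765 0.015 ]
(308, 489) [0.4804 0.1783 0.143 ]
(416, 134) [0.7203 0.1164 0.05  ]
(503, 140) [0.7158 0.0564 0.05  ]
(442, 432) [0.515  0.0975 0.088 ]
```

```bash
cat >> h.py <<'E'
BX=np.array([.5933,.1199]);BY=-2.35
def enc(x,y):
    a=np.radians(BY);return BX+np.array([np.cos(a)*x-np.sin(a)*y,np.sin(a)*x+np.cos(a)*y])
from scipy.spatial.transform import Rotation as Ro
def state():
    s=telemetry.get_obs();M=Ro.from_quat(s["tcp_rot"]).as_matrix()
    print("t",round(s["t"],1),"pos",s["position"].round(4),"yaw",np.degrees(np.arctan2(M[1,0],M[0,0])).round(2),"tilt",M[:,2].round(4),"w",round(s["width"],4),"F",s["ft_force"].round(1),"j",s["joints"].round(2));return s,M
def to(x,y,z,yaw=None,s=None):
    "units (30mm, 4deg) from the current pose, in current tool axes"
    s,M=s or state();d=M.T@(np.array([x,y,z])-s["position"])/.03
    t=0 if yaw is None else -((yaw-np.degrees(np.arctan2(M[1,0],M[0,0]))+90)%180-90)/4
    print("to",np.round([x,y,z],4),"units",d.round(2),"turn z",round(t,2))
E
python3 - <<'E'
from h import *
s=state()
to(.6197,-.1519,.16,26,s);to(.6197,-.1519,.060,26,s)
E
```

```text
t 0.2 pos [ 0.1593 -0.6039  0.2445] yaw 14.77 tilt [-2.0e-04  1.5e-03 -1.0e+00] w 0.0851 F [0.1 0.4 0. ] j [-1.43  0.22  1.61  0.    1.31 -0.11]
to [ 0.6197 -0.1519  0.16  ] units [ 18.68 -10.65   2.83] turn z -2.81
to [ 0.6197 -0.1519  0.06  ] units [ 18.68 -10.65   6.17] turn z -2.81
```

move_arm --deltas '[[[0.78,-0.444,0,0,0,0,1],[0.78,-0.444,0,0,0,0,1],[0.78,-0.444,0,0,0,0,1],[0.78,-0.444,0,0,0,0,1],[0.78,-0.444,0,0,0,0,1],[0.78,-0.444,0,0,0,0,1],[0.78,-0.444,0,0,0,0,1],[0.78,-0.444,0,0,0,0,1],[0.78,-0.444,0,0,0,0,1],[0.78,-0.444,0,0,0,0,1],[0.78,-0.444,0,0,0,0,1],[0.78,-0.444,0,0,0,0,1]]]'

```text
t: 1.4
position: [0.3907, -0.3772, 0.2451]
tcp_rot: [0.992, 0.129, -0.0, -0.0]
ft_force: [-1.0, -0.2, 0.5]
width: 0.0854
grasp_force: 0.0
```

move_arm --deltas '[[[0.78,-0.444,0,0,0,0,1],[0.78,-0.444,0,0,0,0,1],[0.78,-0.444,0,0,0,0,1],[0.78,-0.444,0,0,0,0,1],[0.78,-0.444,0,0,0,0,1],[0.78,-0.444,0,0,0,0,1],[0.78,-0.444,0,0,0,0,1],[0.78,-0.444,0,0,0,0,1],[0.78,-0.444,0,0,0,0,1],[0.78,-0.444,0,0,0,0,1],[0.78,-0.444,0,0,0,0,1],[0.78,-0.444,0,0,0,0,1]]]'

```text
t: 2.6
position: [0.6215, -0.1511, 0.2449]
tcp_rot: [0.992, 0.129, -0.0, -0.0]
ft_force: [0.1, -0.6, 0.3]
width: 0.0854
grasp_force: 0.0
```

move_arm --deltas '[[[0,0,0.7,0,0,-0.7,1],[0,0,0.7,0,0,-0.7,1],[0,0,0.7,0,0,-0.7,1],[0,0,0.7,0,0,-0.7,1],[0,0,0,0,0,0,1]]]'

```text
t: 3.1
position: [0.6179, -0.1509, 0.1568]
tcp_rot: [0.974, 0.225, -0.004, -0.002]
ft_force: [-0.4, 0.3, -0.5]
width: 0.0852
grasp_force: 0.0
```

```bash
python3 - <<'E'
from h import *
s=state()
to(.6197,-.1519,.060,26,s)
E
```

```text
t 3.1 pos [ 0.6179 -0.1509  0.1568] yaw 25.97 tilt [-0.0081  0.0029 -1.    ] w 0.0852 F [-0.4  0.3 -0.5] j [-0.35  0.33  1.65 -0.    1.17  0.77]
to [ 0.6197 -0.1519  0.06  ] units [0.06 0.07 3.23] turn z -0.01
```

move_arm --deltas '[[[0.03,0.04,0.6,0,0,0,1],[0.03,0.03,0.6,0,0,0,1],[0,0,0.6,0,0,0,1],[0,0,0.6,0,0,0,1],[0,0,0.5,0,0,0,1],[0,0,0.3,0,0,0,1],[0,0,0,0,0,0,1]]]'

```text
t: 3.8
position: [0.6222, -0.1528, 0.0633]
tcp_rot: [0.974, 0.225, -0.001, -0.001]
ft_force: [0.1, 0.4, -0.8]
width: 0.0853
grasp_force: 0.0
```

move_arm --deltas '[[[0,0,0,0,0,0,-1],[0,0,0,0,0,0,-1],[0,0,0,0,0,0,-1],[0,0,0,0,0,0,-1],[0,0,0,0,0,0,-1],[0,0,0,0,0,0,-1],[0,0,0,0,0,0,-1],[0,0,0,0,0,0,-1]]]' --grip_force 40

```text
t: 4.6
position: [0.6247, -0.1534, 0.0668]
tcp_rot: [0.974, 0.225, 0.001, 0.001]
ft_force: [0.3, 1.1, 6.2]
width: 0.0439
grasp_force: 43.1
```

move_arm --deltas '[[[0,0,-0.5,0,0,0,-1],[0,0,-1,0,0,0,-1],[0,0,-1,0,0,0,-1],[0,0,-1,0,0,0,-1],[0,0,-1,0,0,0,-1],[0,0,-1,0,0,0,-1],[0,0,-1,0,0,0,-1],[0,0,0,0,0,0,-1],[0,0,0,0,0,0,-1]]]'

```text
t: 5.5
position: [0.6231, -0.1531, 0.26]
tcp_rot: [0.974, 0.225, -0.0, 0.0]
ft_force: [0.2, 0.3, -2.4]
width: 0.0443
grasp_force: 42.3
```

```bash
python3 - <<'E'
from h import *
s=state();p=enc(.099,-.029)
to(*p,.25,None,s);to(*p,.070,BY,s)
c=cam("scene");im=c["img"];cv2.imwrite("pics/g1.png",cv2.resize(im[150:450,150:450],None,fx=2,fy=2))
E
```

```text
t 5.5 pos [ 0.6231 -0.1531  0.26  ] yaw 25.97 tilt [-2.e-04 -2.e-04 -1.e+00] w 0.0443 F [ 0.2  0.3 -2.4] j [-0.35  0.24  1.56 -0.    1.34  0.77]
to [0.691  0.0869 0.25  ] units [ 5.54 -6.2   0.33] turn z 0
to [0.691  0.0869 0.07  ] units [ 5.54 -6.2   6.33] turn z 7.08
```

View pics/g1.png

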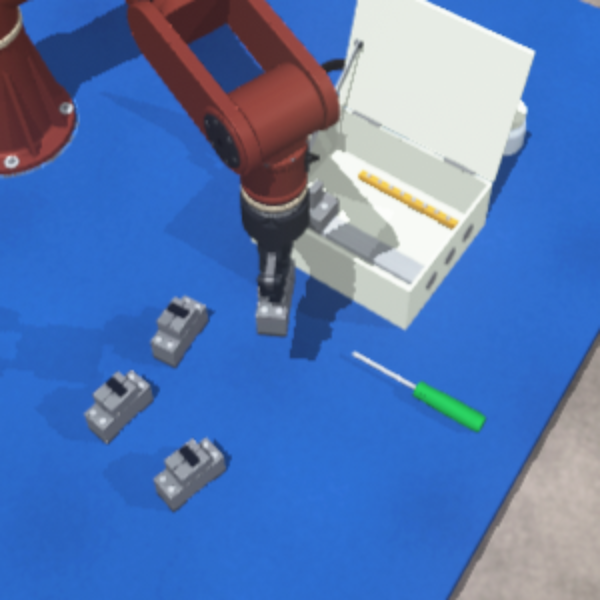

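move_arm --deltas '[[[0.7,-0.775,0,0,0,0,-1],[0.7,-0.775,0,0,0,0,-1],[0.7,-0.775,0,0,0,0,-1],[0.7,-0.775,0,0,0,0,-1],[0.7,-0.775,0,0,0,0,-1],[0.7,-0.775,0,0,0,0,-1],[0.7,-0.775,0,0,0,0,-1],[0.7,-0.775,0,0,0,0,-1]]]'

```text
t: 6.35
position: [0.6914, 0.0887, 0.2559]
tcp_rot: [0.974, 0.225, -0.003, -0.001]
ft_force: [0.4, 0.1, -2.0]
width: 0.044
grasp_force: 42.2
```

move_arm --deltas '[[[0,0,0.2,0,0,0.885,-1],[0,0,0.2,0,0,0.885,-1],[0,0,0.2,0,0,0.885,-1],[0,0,0.2,0,0,0.885,-1],[0,0,0.2,0,0,0.885,-1],[0,0,0.2,0,0,0.885,-1],[0,0,0.2,0,0,0.885,-1],[0,0,0.2,0,0,0.885,-1],[0,0,0,0,0,0,-1],[0,0,0,0,0,0,-1],[0,0,0,0,0,0,-1]]]'

```text
t: 7.45
position: [0.6926, 0.0876, 0.2113]
tcp_rot: [1.0, -0.02, -0.001, 0.0]
ft_force: [-0.4, -0.8, -2.1]
width: 0.0441
grasp_force: 42.2
```

```bash
python3 - <<'E'
from h import *
s=state();p=enc(.101,-.029)
to(*p,.077,BY,s)
E
```

```text
t 7.5 pos [0.6926 0.0876 0.2113] yaw -2.3 tilt [-1.6e-03 -1.0e-04 -1.0e+00] w 0.0441 F [-0.4 -0.8 -2.1] j [ 0.03  0.4   1.45 -0.    1.29  1.64]
to [0.693  0.0868 0.077 ] units [0.02 0.03 4.48] turn z 0.01
```

move_arm --deltas '[[[0.01,0.02,0.7,0,0,0,-1],[0,0,0.7,0,0,0,-1],[0,0,0.7,0,0,0,-1],[0,0,0.7,0,0,0,-1],[0,0,0.5,0,0,0,-1],[0,0,0.3,0,0,0,-1],[0,0,0.2,0,0,0,-1],[0,0,0.2,0,0,0,-1],[0,0,0.2,0,0,0,-1],[0,0,0.2,0,0,0,-1],[0,0,0,0,0,0,-1],[0,0,0,0,0,0,-1]]]'

```text
t: 8.65
position: [0.6933, 0.087, 0.0803]
tcp_rot: [1.0, -0.02, -0.0, -0.0]
ft_force: [0.8, -1.4, -2.1]
width: 0.0444
grasp_force: 42.2
```

```bash
python3 - <<'E'
from h import *
s=state();p=enc(.101,-.029)
to(*p,.077,BY,s)
E
```

```text
t 8.7 pos [0.6933 0.087  0.0803] yaw -2.35 tilt [-1.e-04  0.e+00 -1.e+00] w 0.0444 F [ 0.8 -1.4 -2.1] j [0.02 0.53 1.52 0.   1.08 1.64]
to [0.693  0.0868 0.077 ] units [-0.01  0.01  0.11] turn z 0.0
```

Still free. I'll lower the last few millimetres to contact, then release.

move_arm --deltas '[[[0,0,0.05,0,0,0,-1],[0,0,0.05,0,0,0,-1],[0,0,0.05,0,0,0,-1],[0,0,0,0,0,0,-1],[0,0,0,0,0,0,-1]]]'

```text
t: 9.15
position: [0.6933, 0.087, 0.0759]
tcp_rot: [1.0, -0.02, 0.0, 0.0]
ft_force: [0.1, 0.6, -2.3]
width: 0.0437
grasp_force: 42.3
```

move_arm --deltas '[[[0,0,0,0,0,0,1],[0,0,0,0,0,0,1],[0,0,0,0,0,0,1],[0,0,0,0,0,0,1],[0,0,-0.5,0,0,0,1],[0,0,-1,0,0,0,1],[0,0,-1,0,0,0,1],[0,0,-1,0,0,0,1],[0,0,-1,0,0,0,1],[0,0,0,0,0,0,1],[0,0,0,0,0,0,1]]]'

```text
t: 10.25
position: [0.6942, 0.0871, 0.2133]
tcp_rot: [1.0, -0.02, 0.002, -0.0]
ft_force: [0.5, 0.4, 0.5]
width: 0.0857
grasp_force: 0.0
```

```bash
cat >> h.py <<'E'
def breakers(c):
    im=c["img"];m=notblue(im);m[:, :345]=0;m[:200]=0;m[320:]=0;m[:,500:]=0
    for k in cv2.findContours(m,cv2.RETR_EXTERNAL,cv2.CHAIN_APPROX_NONE)[0]:
        if cv2.contourArea(k)>100:
            (x,y),s,an=cv2.minAreaRect(k);print((round(x,1),round(y,1)),np.round(s,1),round(an,1),ray(c,x,y,.03).round(4))
E
python3 - <<'E'
from h import *
s=state()
c=cam("top");im=c["img"];breakers(c)
cv2.imwrite("pics/p1.png",cv2.resize(im[155:320,220:480],None,fx=3,fy=3,interpolation=cv2.INTER_CUBIC))
# d was at rect (.6205,-.1539)->(.6197,-.1519)
to(.4656,-.1724,.25,1.2,s);to(.4656,-.1724,.066,1.2,s)
E
```

```text
t 10.2 pos [0.6942 0.0871 0.2133] yaw -2.35 tilt [ 3.9e-03  1.0e-04 -1.0e+00] w 0.0857 F [0.5 0.4 0.5] j [ 0.02  0.39  1.45 -0.    1.29  1.64]
(391.2, 289.2) [15.3 35.3] 85.6 [ 0.4663 -0.1749  0.03  ]
(443.0, 287.4) [37.5 14.7] 8.1 [ 0.4692 -0.3096  0.03  ]
(452.0, 234.9) [37.  17.8] 15.1 [ 0.6052 -0.3374  0.03  ]
to [ 0.4656 -0.1724  0.25  ] units [-7.26  8.95 -1.25] turn z -0.89
to [ 0.4656 -0.1724  0.066 ] units [-7.28  8.95  4.88] turn z -0.89
```

View pics/p1.png

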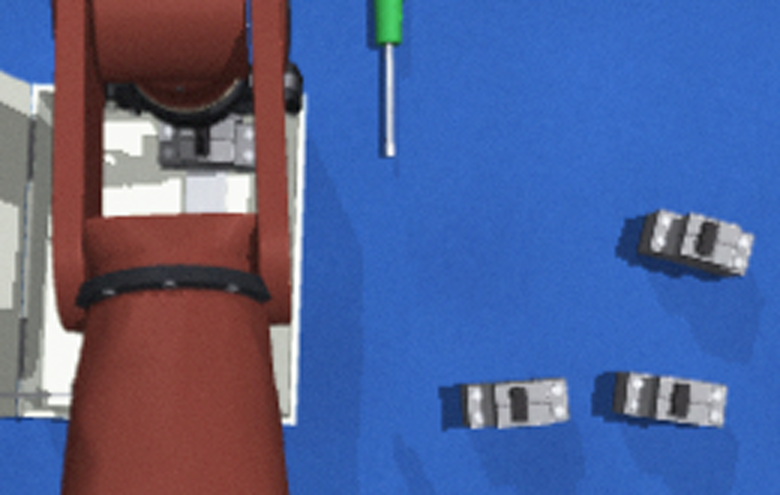

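move_arm --deltas '[[[-0.606,0.75,0,0,0,0,1],[-0.606,0.75,0,0,0,0,1],[-0.606,0.75,0,0,0,0,1],[-0.606,0.75,0,0,0,0,1],[-0.606,0.75,0,0,0,0,1],[-0.606,0.75,0,0,0,0,1],[-0.606,0.75,0,0,0,0,1],[-0.606,0.75,0,0,0,0,1],[-0.606,0.75,0,0,0,0,1],[-0.606,0.75,0,0,0,0,1],[-0.606,0.75,0,0,0,0,1],[-0.606,0.75,0,0,0,0,1]]]'

```text
t: 11.5
position: [0.4621, -0.1739, 0.2088]
tcp_rot: [1.0, -0.02, -0.002, -0.001]
ft_force: [0.3, -1.0, -0.9]
width: 0.0853
grasp_force: 0.0
```

move_arm --deltas '[[[0,0,0.6,0,0,-0.89,1],[0,0,0.6,0,0,0,1],[0,0,0.6,0,0,0,1],[0,0,0,0,0,0,1],[0,0,0,0,0,0,1],[0,0,0,0,0,0,1],[0,0,0,0,0,0,1]]]'

```text
t: 12.2
position: [0.465, -0.1741, 0.1578]
tcp_rot: [1.0, 0.011, 0.001, 0.0]
ft_force: [0.3, -0.1, 0.1]
width: 0.0853
grasp_force: 0.0
```

```bash
python3 - <<'E'
from h import *
s=state()
to(.4656,-.174,.066,1.2,s)
E
```

```text
t 12.2 pos [ 0.465  -0.1741  0.1578] yaw 1.22 tilt [ 1.6e-03 -8.0e-04 -1.0e+00] w 0.0853 F [ 0.3 -0.1  0.1] j [-0.5   0.04  1.99  0.    1.11  1.05]
to [ 0.4656 -0.174   0.066 ] units [ 0.02 -0.    3.06] turn z 0.01
```

move_arm --deltas '[[[0.02,0,0.6,0,0,0,1],[0,0,0.6,0,0,0,1],[0,0,0.6,0,0,0,1],[0,0,0.6,0,0,0,1],[0,0,0.4,0,0,0,1],[0,0,0.25,0,0,0,1],[0,0,0,0,0,0,1],[0,0,0,0,0,0,1],[0,0,0,0,0,0,1]]]'

```text
t: 13.1
position: [0.4657, -0.1742, 0.0663]
tcp_rot: [1.0, 0.011, 0.001, 0.0]
ft_force: [1.0, 0.5, 0.5]
width: 0.0855
grasp_force: 0.0
```

move_arm --deltas '[[[0,0,0,0,0,0,-1],[0,0,0,0,0,0,-1],[0,0,0,0,0,0,-1],[0,0,0,0,0,0,-1],[0,0,0,0,0,0,-1],[0,0,0,0,0,0,-1],[0,0,0,0,0,0,-1],[0,0,0,0,0,0,-1]]]' --grip_force 40

```text
t: 13.9
position: [0.4655, -0.174, 0.066]
tcp_rot: [1.0, 0.011, 0.001, 0.0]
ft_force: [-0.1, 0.6, 5.9]
width: 0.0439
grasp_force: 41.3
```

move_arm --deltas '[[[0,0,-0.5,0,0,0,-1],[0,0,-1,0,0,0,-1],[0,0,-1,0,0,0,-1],[0,0,-1,0,0,0,-1],[0,0,-1,0,0,0.89,-1],[0,0,-0.5,0,0,0,-1],[0,0,0,0,0,0,-1],[0,0,0,0,0,0,-1]]]'

```text
t: 14.7
position: [0.4639, -0.1734, 0.2139]
tcp_rot: [1.0, -0.021, -0.001, -0.0]
ft_force: [-0.5, 0.8, -2.1]
width: 0.044
grasp_force: 41.1
```

```bash
python3 - <<'E'
from h import *
s=state();p=enc(.060,-.029)
to(*p,.077,BY,s)
E
```

```text
t 14.7 pos [ 0.4639 -0.1734  0.2139] yaw -2.35 tilt [-0.0021  0.001  -1.    ] w 0.044 F [-0.5  0.8 -2.1] j [-0.5  -0.03  1.94 -0.    1.23  1.11]
to [0.6521 0.0885 0.077 ] units [ 5.92 -8.97  4.56] turn z -0.0
```

move_arm --deltas '[[[0.493,-0.7475,0,0,0,0,-1],[0.493,-0.7475,0,0,0,0,-1],[0.493,-0.7475,0,0,0,0,-1],[0.493,-0.7475,0,0,0,0,-1],[0.493,-0.7475,0,0,0,0,-1],[0.493,-0.7475,0,0,0,0,-1],[0.493,-0.7475,0,0,0,0,-1],[0.493,-0.7475,0,0,0,0,-1],[0.493,-0.7475,0,0,0,0,-1],[0.493,-0.7475,0,0,0,0,-1],[0.493,-0.7475,0,0,0,0,-1],[0.493,-0.7475,0,0,0,0,-1]]]'

```text
t: 15.9
position: [0.6519, 0.0886, 0.2114]
tcp_rot: [1.0, -0.02, -0.003, 0.0]
ft_force: [0.2, -0.7, -2.3]
width: 0.0444
grasp_force: 41.2
```

move_arm --deltas '[[[0,0,0.4,0,0,0,-1],[0,0,0.3,0,0,0,-1],[0,0,0,0,0,0,-1],[0,0,0,0,0,0,-1],[0,0,0,0,0,0,-1],[0,0,0,0,0,0,-1],[0,0,0,0,0,0,-1]]]'

```text
t: 16.6
position: [0.6535, 0.0874, 0.1951]
tcp_rot: [1.0, -0.021, 0.001, -0.0]
ft_force: [-0.4, 0.3, -2.9]
width: 0.0442
grasp_force: 41.3
```

```bash
python3 - <<'E'
from h import *
s=state();p=enc(.060,-.029)
to(*p,.077,BY,s)
E
```

```text
t 16.6 pos [0.6535 0.0874 0.1951] yaw -2.38 tilt [ 0.0013  0.     -1.    ] w 0.0442 F [-0.4  0.3 -2.9] j [ 0.03  0.33  1.57 -0.    1.24  1.64]
to [0.6521 0.0885 0.077 ] units [-0.06 -0.03  3.94] turn z -0.01
```

move_arm --deltas '[[[-0.06,-0.03,0.6,0,0,0,-1],[0,0,0.7,0,0,0,-1],[0,0,0.7,0,0,0,-1],[0,0,0.6,0,0,0,-1],[0,0,0.4,0,0,0,-1],[0,0,0.3,0,0,0,-1],[0,0,0.2,0,0,0,-1],[0,0,0.2,0,0,0,-1],[0,0,0.15,0,0,0,-1],[0,0,0,0,0,0,-1],[0,0,0,0,0,0,-1]]]'

```text
t: 17.7
position: [0.6525, 0.0888, 0.0805]
tcp_rot: [1.0, -0.02, 0.001, -0.0]
ft_force: [-1.1, -0.7, 3.9]
width: 0.0438
grasp_force: 41.6
```

```bash
python3 - <<'E'
from h import *
s=state();p=enc(.060,-.029)
to(*p,.0765,BY,s)
E
```

```text
t 17.7 pos [0.6525 0.0888 0.0805] yaw -2.35 tilt [ 0.0021  0.     -1.    ] w 0.0438 F [-1.1 -0.7  3.9] j [ 0.03  0.46  1.63 -0.    1.05  1.64]
to [0.6521 0.0885 0.0765] units [-0.01  0.01  0.13] turn z 0.0
```

```bash
python3 - <<'E'
from h import *
c=cam("scene");im=c["img"][200:320,260:420]
t=cam("top")["img"][155:305,220:330]
cv2.imwrite("pics/c2.png",np.hstack([cv2.resize(im,(600,450),interpolation=cv2.INTER_CUBIC),]))
cv2.imwrite("pics/c2t.png",cv2.resize(t,None,fx=4,fy=4,interpolation=cv2.INTER_CUBIC))
E
```

```text
(no output)
```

View pics/c2.png

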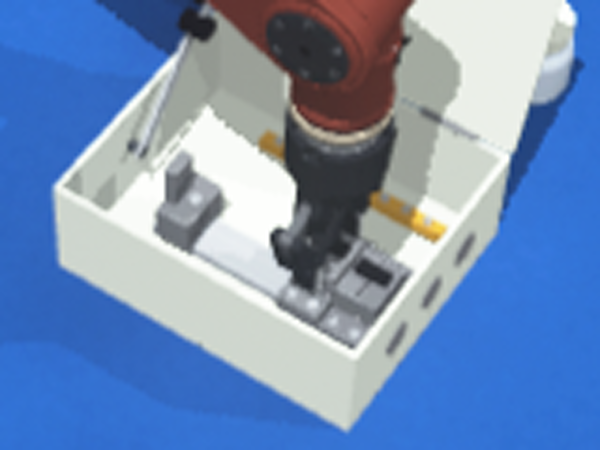

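move_arm --deltas '[[[-0.07,0,0,0,0,0,-1],[0,0,0.07,0,0,0,-1],[0,0,0.0,0,0,0,-1],[0,0,0,0,0,0,-1]]]'

```text
t: 18.2
position: [0.6522, 0.0887, 0.0803]
tcp_rot: [1.0, -0.021, 0.003, -0.0]
ft_force: [-1.1, -0.9, 10.5]
width: 0.0439
grasp_force: 42.2
```

View pics/c2t.png

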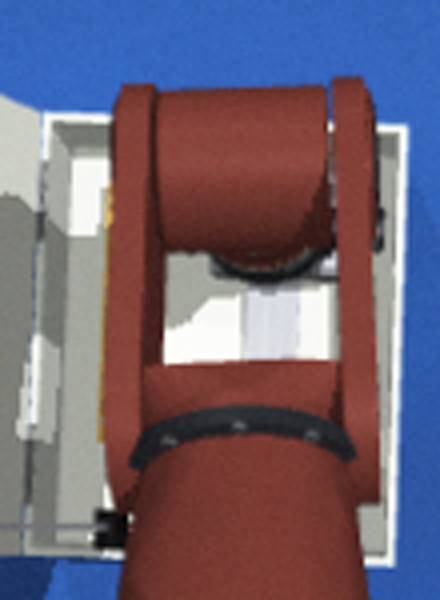

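move_arm --deltas '[[[0,-0.05,-0.06,0,0,0,-1],[0,-0.05,0,0,0,0,-1],[0,-0.05,0,0,0,0,-1],[0,0,0,0,0,0,-1],[0,0,0,0,0,0,-1]]]'

```text
t: 18.7
position: [0.6485, 0.0935, 0.0771]
tcp_rot: [1.0, -0.02, -0.001, 0.0]
ft_force: [0.8, 0.3, -1.4]
width: 0.0445
grasp_force: 41.1
```

```bash
python3 - <<'E'
from h import *
state()
c=cam("scene")
f=.1*8/3
for X,Y,e in [(55,185,(-.134,-.111)),(350,355,(.134,-.111)),(508,150,(.134,.111))]:
    u,v=260+(X+.5)*160/600-.5,200+(Y+.5)*120/450-.5
    print(ray(c,u,v,.1)[:2].round(4),enc(*e).round(4))
E
```

```text
t 18.7 pos [0.6485 0.0935 0.0771] yaw -2.34 tilt [-0.0023 -0.     -1.    ] w 0.0445 F [ 0.8  0.3 -1.4] j [0.04 0.46 1.64 0.   1.04 1.65]
[0.4555 0.0191] [0.4549 0.0145]
[0.7182 0.006 ] [0.7226 0.0035]
[0.7278 0.2314] [0.7317 0.2253]
```

move_arm --deltas '[[[0,0,0.04,0,0,0,-1],[0,0,0,0,0,0,-1],[0,0,0,0,0,0,1],[0,0,0,0,0,0,1],[0,0,0,0,0,0,1],[0,0,0,0,0,0,1],[0,0,-0.5,0,0,0,1],[0,0,-1,0,0,0,1],[0,0,-1,0,0,0,1],[0,0,-1,0,0,0,1],[0,0,-1,0,0,0,1],[0,0,0,0,0,0,1]]]'

```text
t: 19.95
position: [0.6535, 0.0936, 0.2205]
tcp_rot: [1.0, -0.02, 0.007, -0.0]
ft_force: [0.8, -0.6, 1.4]
width: 0.0853
grasp_force: 0.0
```

```bash
sed -i 's/^BX=.*/BX=np.array([.592,.1234]);BY=-2.35/' h.py; python3 - <<'E'
from h import *
s=state();breakers(cam("top"))
to(.4692,-.3106,.066,-5.3,s)
E
```

```text
t 19.9 pos [0.6535 0.0936 0.2205] yaw -2.34 tilt [ 1.300e-02  5.000e-04 -9.999e-01] w 0.0853 F [ 0.8 -0.6  1.4] j [0.04 0.3  1.56 0.   1.27 1.65]
(443.1, 287.5) [37.3 14.8] 8.1 [ 0.469  -0.3097  0.03  ]
(451.9, 234.8) [36.7 17.6] 14.5 [ 0.6055 -0.3372  0.03  ]
to [ 0.4692 -0.3106  0.066 ] units [-5.66 13.72  5.06] turn z 0.74
```

move_arm --deltas '[[[-0.35,0.857,0,0,0,0,1],[-0.35,0.857,0,0,0,0,1],[-0.35,0.857,0,0,0,0,1],[-0.35,0.857,0,0,0,0,1],[-0.35,0.857,0,0,0,0,1],[-0.35,0.857,0,0,0,0,1],[-0.35,0.857,0,0,0,0,1],[-0.35,0.857,0,0,0,0,1],[-0.35,0.857,0,0,0,0,1],[-0.35,0.857,0,0,0,0,1],[-0.35,0.857,0,0,0,0,1],[-0.35,0.857,0,0,0,0,1]]]'

```text
t: 21.2
position: [0.5096, -0.2102, 0.2111]
tcp_rot: [1.0, -0.02, -0.001, -0.001]
ft_force: [1.2, -0.1, -0.2]
width: 0.0855
grasp_force: 0.0
```

move_arm --deltas '[[[-0.35,0.857,0,0,0,0,1],[-0.35,0.857,0,0,0,0,1],[-0.35,0.857,0,0,0,0,1],[-0.35,0.857,0,0,0,0,1],[0,0,0.6,0,0,0.74,1],[0,0,0.7,0,0,0,1],[0,0,0.6,0,0,0,1],[0,0,0,0,0,0,1],[0,0,0,0,0,0,1],[0,0,0,0,0,0,1],[0,0,0,0,0,0,1]]]'

```text
t: 22.3
position: [0.4656, -0.3113, 0.1567]
tcp_rot: [0.999, -0.046, 0.001, 0.001]
ft_force: [1.1, 0.3, 0.0]
width: 0.0855
grasp_force: 0.0
```

```bash
python3 - <<'E'
from h import *
s=state()
to(.4692,-.3106,.066,-5.3,s)
E
```

```text
t 22.3 pos [ 0.4656 -0.3113  0.1567] yaw -5.3 tilt [ 0.0018 -0.0016 -1.    ] w 0.0855 F [1.1 0.3 0. ] j [-0.71  0.17  1.84  0.    1.12  0.95]
to [ 0.4692 -0.3106  0.066 ] units [ 0.11 -0.04  3.02] turn z 0.0
```

move_arm --deltas '[[[0.08,-0.04,0.6,0,0,0,1],[0,0,0.6,0,0,0,1],[0,0,0.6,0,0,0,1],[0,0,0.6,0,0,0,1],[0,0,0.4,0,0,0,1],[0,0,0.2,0,0,0,1],[0,0,0,0,0,0,1],[0,0,0,0,0,0,1],[0,0,0,0,0,0,1]]]'

```text
t: 23.2
position: [0.4681, -0.3104, 0.0665]
tcp_rot: [0.999, -0.046, 0.001, 0.001]
ft_force: [-0.3, 0.9, 0.2]
width: 0.0856
grasp_force: 0.0
```

move_arm --deltas '[[[0,0,0,0,0,0,-1],[0,0,0,0,0,0,-1],[0,0,0,0,0,0,-1],[0,0,0,0,0,0,-1],[0,0,0,0,0,0,-1],[0,0,0,0,0,0,-1],[0,0,0,0,0,0,-1],[0,0,0,0,0,0,-1]]]' --grip_force 40

```text
t: 24.0
position: [0.4679, -0.3103, 0.066]
tcp_rot: [0.999, -0.046, 0.001, 0.0]
ft_force: [0.7, 0.6, 4.9]
width: 0.0445
grasp_force: 41.1
```

move_arm --deltas '[[[0,0,-0.5,0,0,0,-1],[0,0,-1,0,0,0,-1],[0,0,-1,0,0,0,-1],[0,0,-1,0,0,0,-1],[0,0,-1,0,0,-0.74,-1],[0,0,-0.5,0,0,0,-1],[0,0,0,0,0,0,-1],[0,0,0,0,0,0,-1],[0,0,0,0,0,0,-1]]]'

```text
t: 24.9
position: [0.466, -0.3086, 0.2127]
tcp_rot: [1.0, -0.021, -0.002, -0.002]
ft_force: [0.6, -0.3, -1.4]
width: 0.0442
grasp_force: 41.0
```

```bash
python3 - <<'E'
from h import *
s=state();p=enc(.019,-.029)
to(*p,.077,BY,s)
E
```

```text
t 24.9 pos [ 0.466  -0.3086  0.2127] yaw -2.37 tilt [-0.0036  0.0032 -1.    ] w 0.0442 F [ 0.6 -0.3 -1.4] j [-0.71  0.11  1.8   0.    1.24  0.9 ]
to [0.6098 0.0936 0.077 ] units [  4.25 -13.58   4.55] turn z -0.01
```

move_arm --deltas '[[[0.262,-0.849,0,0,0,0,-1],[0.262,-0.849,0,0,0,0,-1],[0.262,-0.849,0,0,0,0,-1],[0.262,-0.849,0,0,0,0,-1],[0.262,-0.849,0,0,0,0,-1],[0.262,-0.849,0,0,0,0,-1],[0.262,-0.849,0,0,0,0,-1],[0.262,-0.849,0,0,0,0,-1],[0.262,-0.849,0,0,0,0,-1],[0.262,-0.849,0,0,0,0,-1],[0.262,-0.849,0,0,0,0,-1],[0.262,-0.849,0,0,0,0,-1]]]'

```text
t: 26.1
position: [0.573, -0.0071, 0.2128]
tcp_rot: [1.0, -0.021, -0.002, -0.0]
ft_force: [-0.6, 0.8, -2.8]
width: 0.0443
grasp_force: 41.1
```

move_arm --deltas '[[[0.262,-0.849,0,0,0,0,-1],[0.262,-0.849,0,0,0,0,-1],[0.262,-0.849,0,0,0,0,-1],[0.262,-0.849,0,0,0,0,-1],[0,0,0.4,0,0,0,-1],[0,0,0.3,0,0,0,-1],[0,0,0,0,0,0,-1],[0,0,0,0,0,0,-1],[0,0,0,0,0,0,-1],[0,0,0,0,0,0,-1]]]'

```text
t: 27.1
position: [0.61, 0.0916, 0.1949]
tcp_rot: [1.0, -0.021, 0.001, -0.0]
ft_force: [0.1, 0.0, -1.4]
width: 0.0441
grasp_force: 41.2
```

```bash
python3 - <<'E'
from h import *
s=state();p=enc(.017,-.029)
to(*p,.077,BY,s)
E
```

```text
t 27.1 pos [0.61   0.0916 0.1949] yaw -2.4 tilt [ 0.0011 -0.     -1.    ] w 0.0441 F [ 0.1  0.  -1.4] j [ 0.04  0.24  1.68 -0.    1.22  1.65]
to [0.6078 0.0937 0.077 ] units [-0.08 -0.07  3.93] turn z -0.01
```

move_arm --deltas '[[[-0.08,-0.07,0.6,0,0,0,-1],[0,0,0.7,0,0,0,-1],[0,0,0.7,0,0,0,-1],[0,0,0.6,0,0,0,-1],[0,0,0.4,0,0,0,-1],[0,0,0.3,0,0,0,-1],[0,0,0.2,0,0,0,-1],[0,0,0.2,0,0,0,-1],[0,0,0.15,0,0,0,-1],[0,0,0.1,0,0,0,-1],[0,0,0,0,0,0,-1]]]'

```text
t: 28.2
position: [0.6072, 0.0944, 0.0756]
tcp_rot: [1.0, -0.02, -0.0, 0.0]
ft_force: [-0.3, -0.4, -1.8]
width: 0.0444
grasp_force: 41.1
```

```bash
python3 - <<'E'
from h import *
s=state();p=enc(.017,-.029)
to(*p,.0765,BY,s)
E
```

```text
t 28.2 pos [0.6072 0.0944 0.0756] yaw -2.35 tilt [-4.e-04 -0.e+00 -1.e+00] w 0.0444 F [-0.3 -0.4 -1.8] j [ 0.04  0.39  1.75 -0.    1.01  1.65]
to [0.6078 0.0937 0.0765] units [ 0.02  0.02 -0.03] turn z 0.0
```

move_arm --deltas '[[[0,0,0,0,0,0,1],[0,0,0,0,0,0,1],[0,0,0,0,0,0,1],[0,0,0,0,0,0,1],[0,0,-0.5,0,0,0,1],[0,0,-1,0,0,0,1],[0,0,-1,0,0,0,1],[0,0,-1,0,0,0,1],[0,0,-1,0,0,0,1],[0,0,0,0,0,0,1],[0,0,0,0,0,0,1]]]'

```text
t: 29.3
position: [0.6083, 0.0945, 0.213]
tcp_rot: [1.0, -0.02, 0.002, -0.0]
ft_force: [0.3, 0.1, -0.7]
width: 0.0851
grasp_force: 0.0
```

```bash
python3 - <<'E'
from h import *
s=state();c=cam("top");breakers(c)
a=cv2.resize(c["img"][210:265,420:485],None,fx=8,fy=8,interpolation=cv2.INTER_CUBIC)
b=cv2.resize(c["img"][155:320,220:330],None,fx=2.66,fy=2.66,interpolation=cv2.INTER_CUBIC)[:440]
g=np.zeros((440,800,3),np.uint8);g[:a.shape[0],:a.shape[1]]=a;b=b[:, :280];g[:b.shape[0],520:520+b.shape[1]]=b
cv2.imwrite("pics/p3.png",g)
to(.6031,-.3377,.066,-13.7,s)
E
```

```text
t 29.3 pos [0.6083 0.0945 0.213 ] yaw -2.34 tilt [ 3.7e-03  1.0e-04 -1.0e+00] w 0.0851 F [ 0.3  0.1 -0.7] j [ 0.04  0.22  1.67 -0.    1.25  1.65]
(451.9, 234.7) [36.9 17.4] 13.4 [ 0.6059 -0.337   0.03  ]
to [ 0.6031 -0.3377  0.066 ] units [ 0.4 14.4  4.9] turn z 2.84
```

View pics/p3.png

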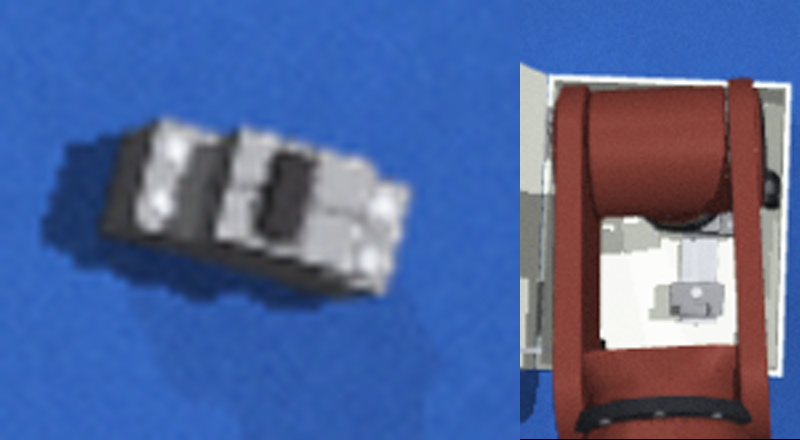

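move_arm --deltas '[[[0.025,0.9,0,0,0,0,1],[0.025,0.9,0,0,0,0,1],[0.025,0.9,0,0,0,0,1],[0.025,0.9,0,0,0,0,1],[0.025,0.9,0,0,0,0,1],[0.025,0.9,0,0,0,0,1],[0.025,0.9,0,0,0,0,1],[0.025,0.9,0,0,0,0,1],[0.025,0.9,0,0,0,0,1],[0.025,0.9,0,0,0,0,1],[0.025,0.9,0,0,0,0,1],[0.025,0.9,0,0,0,0,1]]]'

```text
t: 30.55
position: [0.6017, -0.2301, 0.2083]
tcp_rot: [1.0, -0.021, -0.002, -0.001]
ft_force: [0.6, 0.3, -0.9]
width: 0.0855
grasp_force: 0.0
```

move_arm --deltas '[[[0.025,0.9,0,0,0,0,1],[0.025,0.9,0,0,0,0,1],[0.025,0.9,0,0,0,0,1],[0.025,0.9,0,0,0,0,1],[0,0,0.6,0,0,0.98,1],[0,0,0.6,0,0,0.98,1],[0,0,0.6,0,0,0.98,1],[0,0,0,0,0,0,1],[0,0,0,0,0,0,1],[0,0,0,0,0,0,1],[0,0,0,0,0,0,1]]]'

```text
t: 31.65
position: [0.6024, -0.3381, 0.1582]
tcp_rot: [0.992, -0.122, 0.001, 0.001]
ft_force: [0.7, -0.7, 0.3]
width: 0.0855
grasp_force: 0.0
```

```bash
python3 - <<'E'
from h import *
s=state()
to(.6025,-.3373,.066,-14,s)
E
```

```text
t 31.6 pos [ 0.6024 -0.3381  0.1582] yaw -14.07 tilt [ 0.0018 -0.0013 -1.    ] w 0.0855 F [ 0.7 -0.7  0.3] j [-0.61  0.43  1.51  0.    1.2   1.2 ]
to [ 0.6025 -0.3373  0.066 ] units [-0.01 -0.03  3.07] turn z -0.02
```

move_arm --deltas '[[[-0.01,-0.03,0.6,0,0,0,1],[0,0,0.6,0,0,0,1],[0,0,0.6,0,0,0,1],[0,0,0.6,0,0,0,1],[0,0,0.4,0,0,0,1],[0,0,0.25,0,0,0,1],[0,0,0,0,0,0,1],[0,0,0,0,0,0,1],[0,0,0,0,0,0,1]]]'

```text
t: 32.55
position: [0.6025, -0.3374, 0.0666]
tcp_rot: [0.992, -0.123, 0.001, 0.001]
ft_force: [-0.7, -0.6, -0.3]
width: 0.0858
grasp_force: 0.0
```

move_arm --deltas '[[[0,0,0,0,0,0,-1],[0,0,0,0,0,0,-1],[0,0,0,0,0,0,-1],[0,0,0,0,0,0,-1],[0,0,0,0,0,0,-1],[0,0,0,0,0,0,-1],[0,0,0,0,0,0,-1],[0,0,0,0,0,0,-1]]]' --grip_force 40

```text
t: 33.35
position: [0.6022, -0.3372, 0.0662]
tcp_rot: [0.992, -0.123, 0.001, 0.0]
ft_force: [-0.7, 0.2, 4.8]
width: 0.0438
grasp_force: 43.3
```

move_arm --deltas '[[[0,0,-0.5,0,0,0,-1],[0,0,-1,0,0,0,-1],[0,0,-1,0,0,-0.98,-1],[0,0,-1,0,0,-0.98,-1],[0,0,-1,0,0,-0.98,-1],[0,0,-0.5,0,0,0,-1],[0,0,0,0,0,0,-1],[0,0,0,0,0,0,-1],[0,0,0,0,0,0,-1]]]'

```text
t: 34.25
position: [0.6001, -0.3357, 0.2121]
tcp_rot: [1.0, -0.021, -0.002, -0.001]
ft_force: [-0.1, 0.1, -2.9]
width: 0.0441
grasp_force: 42.5
```

```bash
python3 - <<'E'
from h import *
s=state();p=enc(-.022,-.029)
to(*p,.0765,BY,s)
E
```

```text
t 34.2 pos [ 0.6001 -0.3357  0.2121] yaw -2.38 tilt [-0.0044  0.0031 -1.    ] w 0.0441 F [-0.1  0.1 -2.9] j [-0.61  0.38  1.48 -0.    1.29  1.  ]
to [0.5688 0.0953 0.0765] units [ -1.62 -14.3    4.57] turn z -0.01
```

move_arm --deltas '[[[-0.101,-0.894,0,0,0,0,-1],[-0.101,-0.894,0,0,0,0,-1],[-0.101,-0.894,0,0,0,0,-1],[-0.101,-0.894,0,0,0,0,-1],[-0.101,-0.894,0,0,0,0,-1],[-0.101,-0.894,0,0,0,0,-1],[-0.101,-0.894,0,0,0,0,-1],[-0.101,-0.894,0,0,0,0,-1],[-0.101,-0.894,0,0,0,0,-1],[-0.101,-0.894,0,0,0,0,-1],[-0.101,-0.894,0,0,0,0,-1],[-0.101,-0.894,0,0,0,0,-1]]]'

```text
t: 35.45
position: [0.5769, -0.0125, 0.2129]
tcp_rot: [1.0, -0.021, -0.002, -0.0]
ft_force: [-0.2, -0.0, -2.2]
width: 0.0442
grasp_force: 42.5
```

move_arm --deltas '[[[-0.101,-0.894,0,0,0,0,-1],[-0.101,-0.894,0,0,0,0,-1],[-0.101,-0.894,0,0,0,0,-1],[-0.101,-0.894,0,0,0,0,-1],[0,0,0.4,0,0,0,-1],[0,0,0.3,0,0,0,-1],[0,0,0,0,0,0,-1],[0,0,0,0,0,0,-1],[0,0,0,0,0,0,-1],[0,0,0,0,0,0,-1]]]'

```text
t: 36.45
position: [0.5713, 0.0933, 0.1949]
tcp_rot: [1.0, -0.021, 0.001, -0.0]
ft_force: [-0.2, 0.3, -1.4]
width: 0.0439
grasp_force: 42.5
```

```bash
python3 - <<'E'
from h import *
s=state();p=enc(-.022,-.029)
to(*p,.0765,BY,s)
E
```

```text
t 36.5 pos [0.5713 0.0933 0.1949] yaw -2.41 tilt [ 0.0011  0.     -1.    ] w 0.0439 F [-0.2  0.3 -1.4] j [ 0.04  0.17  1.77 -0.    1.2   1.65]
to [0.5688 0.0953 0.0765] units [-0.09 -0.06  3.95] turn z -0.02
```

move_arm --deltas '[[[-0.09,-0.06,0.6,0,0,0,-1],[0,0,0.7,0,0,0,-1],[0,0,0.7,0,0,0,-1],[0,0,0.6,0,0,0,-1],[0,0,0.4,0,0,0,-1],[0,0,0.3,0,0,0,-1],[0,0,0.2,0,0,0,-1],[0,0,0.2,0,0,0,-1],[0,0,0.15,0,0,0,-1],[0,0,0.1,0,0,0,-1],[0,0,0,0,0,0,-1],[0,0,0,0,0,0,-1]]]'

```text
t: 37.65
position: [0.5683, 0.0959, 0.0761]
tcp_rot: [1.0, -0.02, 0.0, -0.0]
ft_force: [0.4, -0.7, -1.7]
width: 0.0437
grasp_force: 42.5
```

```bash
python3 - <<'E'
from h import *
s=state();p=enc(-.022,-.029)
to(*p,.0765,BY,s)
c=cam("scene");im=c["img"][200:320,260:420]
cv2.imwrite("pics/c4.png",cv2.resize(im,(600,450),interpolation=cv2.INTER_CUBIC))
E
```

```text
t 37.6 pos [0.5683 0.0959 0.0761] yaw -2.35 tilt [ 5.e-04  0.e+00 -1.e+00] w 0.0437 F [ 0.4 -0.7 -1.7] j [ 0.05  0.32  1.84 -0.    0.98  1.66]
to [0.5688 0.0953 0.0765] units [ 0.02  0.02 -0.01] turn z 0.0
```

View pics/c4.png

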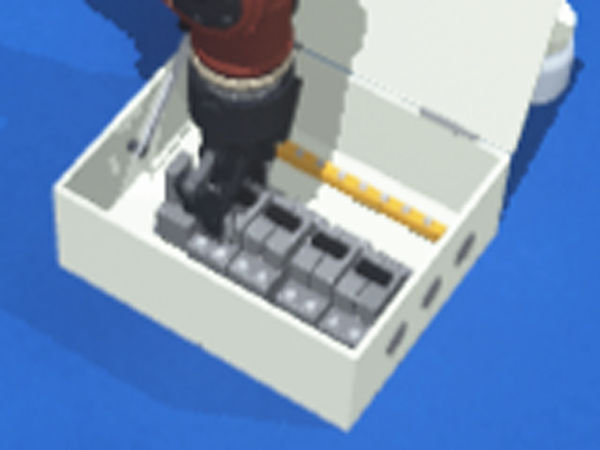

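move_arm --deltas '[[[0,0,0,0,0,0,1],[0,0,0,0,0,0,1],[0,0,0,0,0,0,1],[0,0,0,0,0,0,1],[0,0,-0.5,0,0,0,1],[0,0,-1,0,0,0,1],[0,0,-1,0,0,0,1],[0,0,-0.5,0,0,0,1],[0,0,0,0,0,0,1],[0,0,0,0,0,0,1],[0,0,0,0,0,0,1]]]'

```text
t: 38.8
position: [0.5667, 0.0958, 0.1639]
tcp_rot: [1.0, -0.021, -0.002, 0.0]
ft_force: [0.3, 1.4, 0.0]
width: 0.0854
grasp_force: 0.0
```

```bash
python3 - <<'E'
from h import *
s=state()
img=cv2.imread("pics/top0.png");c=cam("top")
cv2.imwrite("pics/cl.png",np.hstack([cv2.resize(img[250:300,265:315],None,fx=8,fy=8,interpolation=cv2.INTER_CUBIC),cv2.resize(cv2.imread("pics/scene0.png")[230:280,290:340],None,fx=8,fy=8,interpolation=cv2.INTER_CUBIC)]))
for v in (0,.006,.012):
    for n in("top","scene"):
        k=cam(n);print(v,n,[proj(k,[*enc(-.062+v+dx,-.029+dy),z]).round(1).tolist() for dx,dy,z in((-.026,0,.088),(0,0,.05))])
to(*enc(-.082,-.029),.1,BY,s)
E
```

```text
t 38.8 pos [0.5667 0.0958 0.1639] yaw -2.35 tilt [-3.5e-03 -1.0e-04 -1.0e+00] w 0.0854 F [0.3 1.4 0. ] j [0.05 0.2  1.8  0.   1.15 1.66]
0 top [[283.9, 276.4], [285.0, 265.9]]
0 scene [[303.6, 240.1], [311.0, 252.1]]
0.006 top [[284.0, 273.9], [285.1, 263.5]]
0.006 scene [[305.3, 241.0], [312.7, 253.1]]
0.012 top [[284.1, 271.4], [285.2, 261.1]]
0.012 scene [[307.0, 242.0], [314.4, 254.0]]
to [0.5089 0.0978 0.1   ] units [-1.92  0.01  2.14] turn z -0.0
```

View pics/cl.png

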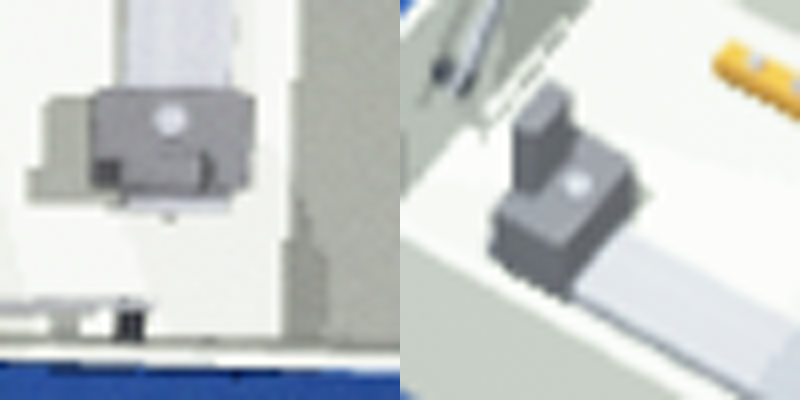

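move_arm --deltas '[[[-0.35,0,0,0,0,0,1],[-0.35,0,0,0,0,0,1],[-0.35,0,0,0,0,0,1],[-0.35,0,0,0,0,0,1],[-0.32,0,0,0,0,0,1],[0,0,0,0,0,0,1],[0,0,0,0,0,0,1],[0,0,0,0,0,0,1]]]'

```text
t: 39.95
position: [0.517, 0.098, 0.1661]
tcp_rot: [1.0, -0.021, 0.0, -0.0]
ft_force: [-0.9, -0.3, 0.2]
width: 0.0853
grasp_force: 0.0
```

```bash
python3 - <<'E'
from h import *
s=state();to(*enc(-.076,-.029),.076,BY,s)
E
```

```text
t 40.0 pos [0.517  0.098  0.1661] yaw -2.35 tilt [ 0.001  0.    -1.   ] w 0.0853 F [-0.9 -0.3  0.2] j [ 0.05  0.09  1.91 -0.    1.14  1.67]
to [0.5149 0.0975 0.076 ] units [-0.07  0.02  3.  ] turn z -0.0
```

move_arm --deltas '[[[-0.07,0.02,0.5,0,0,0,1],[0,0,0.6,0,0,0,1],[0,0,0.6,0,0,0,1],[0,0,0.5,0,0,0,1],[0,0,0.4,0,0,0,1],[0,0,0.3,0,0,0,1],[0,0,0.1,0,0,0,1],[0,0,0,0,0,0,1],[0,0,0,0,0,0,1]]]'

```text
t: 40.85
position: [0.5151, 0.0975, 0.0764]
tcp_rot: [1.0, -0.02, 0.001, -0.0]
ft_force: [1.2, -0.4, 0.1]
width: 0.0858
grasp_force: 0.0
```

move_arm --deltas '[[[0,0,0,0,0,0,-1],[0,0,0,0,0,0,-1],[0,0,0,0,0,0,-1],[0,0,0,0,0,0,-1],[0,0,0,0,0,0,-1],[0,0,0,0,0,0,-1],[0,0,0,0,0,0,-1],[0,0,0,0,0,0,-1],[0,0,0,0,0,0,-1],[0,0,0,0,0,0,-1]]]' --grip_force 60

```text
t: 41.85
position: [0.5146, 0.0971, 0.0763]
tcp_rot: [1.0, -0.02, 0.0, 0.0]
ft_force: [-2.9, -2.9, 5.9]
width: 0.0247
grasp_force: 59.8
```

move_arm --deltas '[[[0.1,0,0,0,0,0,-1],[0.1,0,0,0,0,0,-1],[0.1,0,0,0,0,0,-1],[0.1,0,0,0,0,0,-1],[0.1,0,0,0,0,0,-1],[0.1,0,0,0,0,0,-1],[0.1,0,0,0,0,0,-1],[0.05,0,0,0,0,0,-1],[0,0,0,0,0,0,-1],[0,0,0,0,0,0,-1]]]'

```text
t: 42.85
position: [0.5351, 0.0963, 0.0762]
tcp_rot: [1.0, -0.02, -0.003, 0.0]
ft_force: [-6.1, -3.0, 10.2]
width: 0.0249
grasp_force: 60.4
```

move_arm --deltas '[[[0.05,0,0,0,0,0,-1],[0.05,0,0,0,0,0,-1],[0,0,0,0,0,0,-1],[0,0,0,0,0,0,-1]]]'

```text
t: 43.25
position: [0.5377, 0.0962, 0.0763]
tcp_rot: [1.0, -0.02, -0.003, 0.0]
ft_force: [-7.9, -2.9, 12.4]
width: 0.0248
grasp_force: 60.5
```

move_arm --deltas '[[[0.05,0,0,0,0,0,-1],[0.05,0,0,0,0,0,-1],[0,0,0,0,0,0,-1],[0,0,0,0,0,0,-1]]]'

```text
t: 43.65
position: [0.5401, 0.0961, 0.0763]
tcp_rot: [1.0, -0.02, -0.004, 0.0]
ft_force: [-9.8, -3.1, 12.2]
width: 0.0245
grasp_force: 60.6
```

move_arm --deltas '[[[0.05,0,0,0,0,0,-1],[0.05,0,0,0,0,0,-1],[0,0,0,0,0,0,-1],[0,0,0,0,0,0,-1]]]'

```text
t: 44.05
position: [0.5408, 0.0961, 0.0762]
tcp_rot: [1.0, -0.02, -0.007, 0.001]
ft_force: [-15.1, -1.9, 17.8]
width: 0.0249
grasp_force: 61.5
```

move_arm --deltas '[[[0.05,0,0,0,0,0,-1],[0.05,0,0,0,0,0,-1],[0,0,0,0,0,0,-1],[0,0,0,0,0,0,-1]]]'

```text
t: 44.45
position: [0.5409, 0.0961, 0.0763]
tcp_rot: [1.0, -0.02, -0.01, 0.001]
ft_force: [-23.4, -3.0, 25.8]
width: 0.0246
grasp_force: 62.4
```

move_arm --deltas '[[[-0.1,0,0,0,0,0,-1],[0,0,0,0,0,0,-1],[0,0,0,0,0,0,1],[0,0,0,0,0,0,1],[0,0,0,0,0,0,1],[0,0,0,0,0,0,1],[0,0,0,0,0,0,1],[0,0,-1,0,0,0,1],[0,0,-1,0,0,0,1],[0,0,-1,0,0,0,1],[0,0,-1,0,0,0,1],[0,0,-1,0,0,0,1]]]'

```text
t: 45.65
position: [0.5459, 0.0963, 0.2269]
tcp_rot: [1.0, -0.021, 0.0, -0.0]
ft_force: [-0.4, 1.1, 0.9]
width: 0.0852
grasp_force: 0.0
```

move_arm --deltas '[[[0,1,0,0,0,0,-1],[0,1,0,0,0,0,-1],[0,1,0,0,0,0,-1],[0,1,0,0,0,0,-1],[0,1,0,0,0,0,-1],[0,1,0,0,0,0,-1],[0,1,0,0,0,0,-1],[0,1,0,0,0,0,-1],[0,1,0,0,0,0,-1],[0,1,0,0,0,0,-1],[0,0,0,0,0,0,-1],[0,0,0,0,0,0,-1]]]'

```text
t: 46.85
position: [0.5335, -0.2038, 0.2255]
tcp_rot: [1.0, -0.021, -0.0, -0.0]
ft_force: [-0.2, 0.0, 0.1]
width: 0.0002
grasp_force: 0.0
```

```bash
python3 - <<'E'
from h import *
s=state();t=cam("top")["img"];q=cam("scene")["img"]
a=cv2.resize(t[175:305,165:335],None,fx=2.3,fy=3.46*2.3/3.46,interpolation=cv2.INTER_CUBIC)
b=cv2.resize(q[130:320,255:425],None,fx=2.3,fy=2.3,interpolation=cv2.INTER_CUBIC)
h=max(a.shape[0],b.shape[0]);a=cv2.copyMakeBorder(a,0,h-a.shape[0],0,0,cv2.BORDER_CONSTANT)
cv2.imwrite("pics/row.png",np.hstack([a,b])); print(np.hstack([a,b]).shape)
E
```

```text
t 46.9 pos [ 0.5335 -0.2038  0.2255] yaw -2.44 tilt [-3.e-04  9.e-04 -1.e+00] w 0.0002 F [-0.2  0.   0.1] j [-0.49  0.12  1.76  0.    1.26  1.12]
(437, 782, 3)
```

View pics/row.png

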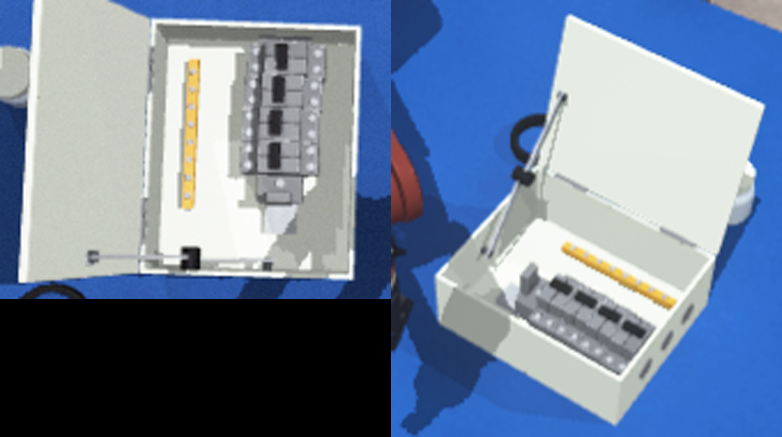

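move_arm --deltas '[[[0,0,0,1,0,0,-1],[0,0,0,1,0,0,-1],[0,0,0,1,0,0,-1],[0,0,0,1,0,0,-1],[0,0,0,1,0,0,-1],[0,0,0,1,0,0,-1],[0,0,0,1,0,0,-1],[0,0,0,1,0,0,-1],[0,0,0,0,0,0,-1],[0,0,0,0,0,0,-1]]]'

```text
t: 47.95
position: [0.5337, -0.2028, 0.2255]
tcp_rot: [0.961, -0.019, 0.005, -0.275]
ft_force: [0.9, -0.3, -0.7]
width: 0.0
grasp_force: 0.0
```

```bash
python3 - <<'E'
from h import *
s=state();print(enc(-.116,.053))
k=np.array([*enc(-.116,.053),.143])
for d in(.08,.034,.024): to(*(k-d*s[1][:,2]),s=s)
E
```

```text
t 48.0 pos [ 0.5337 -0.2028  0.2255] yaw -2.3 tilt [ 0.0206  0.5291 -0.8483] w 0.0 F [ 0.9 -0.3 -0.7] j [-0.7   0.3   1.64  0.43  1.57  0.83]
[0.47827075 0.18111186]
to [0.4766 0.1388 0.2109] units [-2.36 -9.33  6.4 ] turn z 0
to [0.4776 0.1631 0.1718] units [-2.36 -9.33  7.93] turn z 0
to [0.4778 0.1684 0.1634] units [-2.36 -9.33  8.26] turn z 0
```

move_arm --deltas '[[[-0.197,-0.778,0.533,0,0,0,-1],[-0.197,-0.778,0.533,0,0,0,-1],[-0.197,-0.778,0.533,0,0,0,-1],[-0.197,-0.778,0.533,0,0,0,-1],[-0.197,-0.778,0.533,0,0,0,-1],[-0.197,-0.778,0.533,0,0,0,-1],[-0.197,-0.778,0.533,0,0,0,-1],[-0.197,-0.778,0.533,0,0,0,-1],[-0.197,-0.778,0.533,0,0,0,-1],[-0.197,-0.778,0.533,0,0,0,-1],[-0.197,-0.778,0.533,0,0,0,-1],[-0.197,-0.778,0.533,0,0,0,-1]]]'

```text
t: 49.15
position: [0.476, 0.1403, 0.2122]
tcp_rot: [0.961, -0.019, 0.006, -0.275]
ft_force: [1.0, 0.3, 0.2]
width: 0.0002
grasp_force: 0.0
```

move_arm --deltas '[[[0,0,0,0,0,0,-1],[0,0,0,0,0,0,-1],[0,0,0,0,0,0,-1]]]'

```text
t: 49.45
position: [0.477, 0.1381, 0.212]
tcp_rot: [0.961, -0.019, 0.006, -0.275]
ft_force: [0.5, -0.2, 0.6]
width: 0.0001
grasp_force: 0.0
```

```bash
python3 - <<'E'
from h import *
s=state()
k=np.array([*enc(-.116,.053),.143])
for d in(.034,.024): to(*(k-d*s[1][:,2]),s=s)
q=cam("scene")["img"]
cv2.imwrite("pics/kn.png",cv2.resize(q[140:280,240:400],(640,560),interpolation=cv2.INTER_CUBIC))
E
```

```text
t 49.5 pos [0.477  0.1381 0.212 ] yaw -2.33 tilt [ 0.0228  0.5286 -0.8485] w 0.0001 F [ 0.5 -0.2  0.6] j [-0.18 -0.03  2.04  0.58  1.28  1.22]
to [0.4775 0.1631 0.1719] units [-0.02 -0.    1.58] turn z 0
to [0.4777 0.1684 0.1634] units [-0.02 -0.    1.91] turn z 0
```

View pics/kn.png

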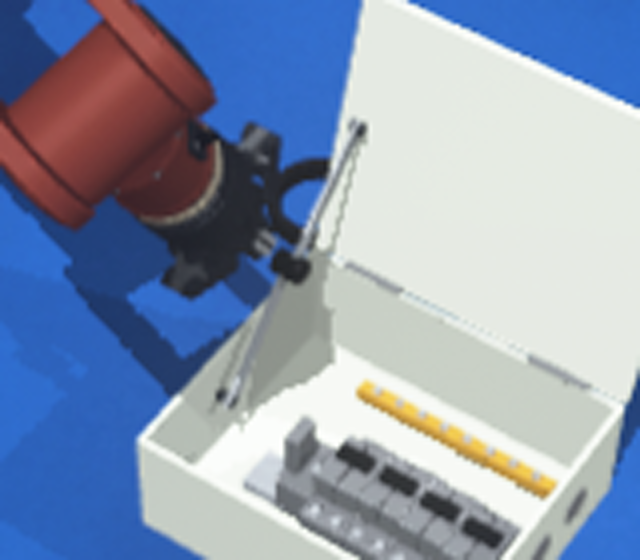

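move_arm --deltas '[[[-0.02,0,0.4,0,0,0,-1],[0,0,0.4,0,0,0,-1],[0,0,0.4,0,0,0,-1],[0,0,0.3,0,0,0,-1],[0,0,0.1,0,0,0,-1],[0,0,0.1,0,0,0,-1],[0,0,0.1,0,0,0,-1],[0,0,0.1,0,0,0,-1],[0,0,0,0,0,0,-1]]]'

```text
t: 50.4
position: [0.4777, 0.1685, 0.1635]
tcp_rot: [0.961, -0.02, 0.006, -0.276]
ft_force: [0.1, -0.2, -0.4]
width: -0.0006
grasp_force: 0.0
```

move_arm --deltas '[[[0,-0.03,0.12,0,0,0,-1],[0,-0.03,0.12,0,0,0,-1],[0,-0.03,0.12,0,0,0,-1],[0,-0.03,0.12,0,0,0,-1],[0,0,0,0,0,0,-1]]]'

```text
t: 50.9
position: [0.4782, 0.1795, 0.154]
tcp_rot: [0.961, -0.019, 0.006, -0.276]
ft_force: [-1.1, -0.7, 4.1]
width: -0.0001
grasp_force: 2.3
```

move_arm --deltas '[[[0,-0.03,0.12,0,0,0,-1],[0,-0.03,0.12,0,0,0,-1],[0,-0.03,0.12,0,0,0,-1],[0,-0.03,0.12,0,0,0,-1],[0,0,0,0,0,0,-1]]]'

```text
t: 51.4
position: [0.4789, 0.1878, 0.1433]
tcp_rot: [0.962, -0.019, 0.006, -0.273]
ft_force: [-3.8, -10.9, 7.6]
width: 0.0002
grasp_force: 8.1
```

move_arm --deltas '[[[0,-0.03,0.12,0,0,0,-1],[0,-0.03,0.12,0,0,0,-1],[0,-0.03,0.1,0,0,0,-1],[0,0,0,0,0,0,-1]]]'

```text
t: 51.8
position: [0.4793, 0.1914, 0.1351]
tcp_rot: [0.963, -0.017, 0.007, -0.269]
ft_force: [-8.2, -28.5, 13.5]
width: 0.0002
grasp_force: 15.8
```

```bash
python3 - <<'E'
from h import *
s=state()
q=cam("scene")["img"]
cv2.imwrite("pics/kn2.png",cv2.resize(q[140:280,240:400],(640,560),interpolation=cv2.INTER_CUBIC))
E
```

```text
t 51.8 pos [0.4793 0.1914 0.1351] yaw -2.14 tilt [ 0.0225  0.5177 -0.8553] w 0.0002 F [ -8.2 -28.5  13.5] j [-0.06  0.09  2.07  0.63  1.08  1.21]
```

View pics/kn2.png

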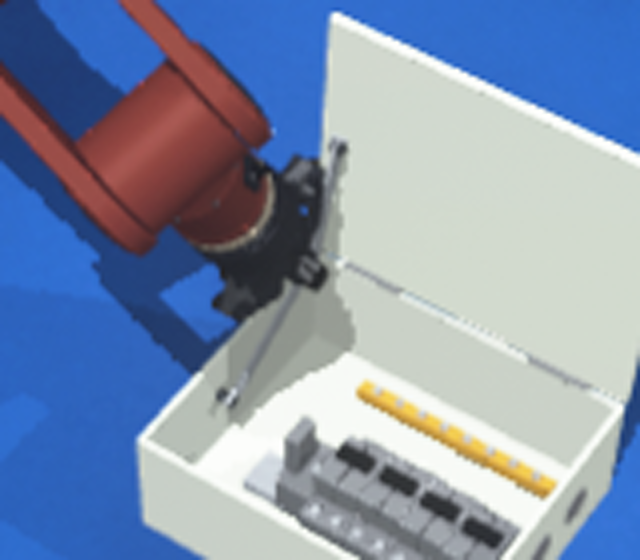

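```bash
cat >> h.py <<'E'
def edge(th,x=-.134,rad=.222,off=0.):
    a=np.radians(15)-th;return np.array([*enc(x,.111+rad*np.sin(a)+off*np.cos(a)),.1+rad*np.cos(a)-off*np.sin(a)])
def knee(th):
    a=np.radians(15)-th;D=np.hypot(.111+.12*np.sin(a)+.019,.04+.12*np.cos(a));return D,.11+2*np.arccos(min(1,D/.22))
E
python3 - <<'E'
from h import *
c=cam("scene")
for th in np.arange(0,.5,.05): print(round(th,2),proj(c,edge(th)).round(1),proj(c,edge(th,.134)).round(1),np.round(knee(th),3))
E
```

```text
0.0 [330.4 136. ] [416.  175.8] [0.224 0.11 ]
0.05 [328.2 137.5] [414.2 177.5] [0.221 0.11 ]
0.1 [326.1 139.1] [412.3 179.5] [0.218 0.398]
0.15 [323.8 141. ] [410.3 181.6] [0.214 0.567]
0.2 [321.6 143. ] [408.3 183.9] [0.211 0.693]
0.25 [319.3 145.2] [406.2 186.4] [0.207 0.8  ]
0.3 [317.  147.5] [404.1 189.1] [0.203 0.896]
0.35 [314.7 150.1] [401.9 191.9] [0.199 0.985]
0.4 [312.4 152.8] [399.7 194.9] [0.195 1.068]
0.45 [310.1 155.6] [397.5 198. ] [0.191 1.148]
```

move_arm --deltas '[[[0,0,-0.1,0,0,0,-1],[0,0.1,-0.2,0,0,0,-1],[0,0.1,-0.4,0,0,0,-1],[0,0.1,-0.5,0,0,0,-1],[0,0,-0.8,0,0,0,-1],[0,0,-0.8,0,0,0,-1],[0,0,-0.8,0,0,0,-1],[0,0,0,0,0,0,-1]]]'

```text
t: 52.7
position: [0.4785, 0.1317, 0.2259]
tcp_rot: [0.961, -0.019, 0.01, -0.275]
ft_force: [0.6, -0.3, 0.4]
width: -0.0004
grasp_force: 0.0
```

```bash
python3 - <<'E'
from h import *
s=state()
q=cam("scene")["img"]
cv2.imwrite("pics/kn3.png",cv2.resize(q[130:250,300:440],(640,548),interpolation=cv2.INTER_CUBIC))
# free-edge left corner: topmost white pixel column scan
h=cv2.cvtColor(q,cv2.COLOR_BGR2HSV);m=((h[...,1]<40)&(h[...,2]>190)).astype(np.uint8);m[:100]=0;m[250:]=0;m[:,:290]=0;m[:,430:]=0
n,l,st,ce=cv2.connectedComponentsWithStats(m);i=1+st[1:,4].argmax();ys,xs=np.where(l==i)
print("top",xs[ys.argmin()],ys.min(),"right",xs.max(),ys[xs.argmax()])
E
```

```text
t 52.7 pos [0.4785 0.1317 0.2259] yaw -2.45 tilt [ 0.0291  0.5289 -0.8482] w -0.0004 F [ 0.6 -0.3  0.4] j [-0.2  -0.05  2.03  0.58  1.3   1.22]
top 323 144 right 412 203
```

move_arm --deltas '[[[0,0,-1,0,0,0,-1],[0,0,-1,0,0,0,-1],[0,0,-1,-0.5,0,0,-1],[0,0,-0.8,-1,0,0,-1],[0,0,-0.8,-1,0,0,-1],[0,0,-0.8,-1,0,0,-1],[0,0,-0.8,-1,0,0,-1],[0,0,-0.8,-1,0,0,-1],[0,0,0,-1,0,0,-1],[0,0,0,-1,0,0,-1],[0,0,0,-0.5,0,0,-1],[0,0,0,0,0,0,-1]]]'

```text
t: 53.95
position: [0.4716, 0.0421, 0.4076]
tcp_rot: [1.0, -0.019, -0.001, -0.0]
ft_force: [-0.1, 0.3, -0.2]
width: -0.0001
grasp_force: 0.0
```

```bash
python3 - <<'E'
from h import *
s=state()
to(*enc(0,.18),.42,BY,s);to(*enc(0,.18),.304,BY,s)
E
```

```text
t 54.0 pos [0.4716 0.0421 0.4076] yaw -2.15 tilt [-2.6e-03  9.0e-04 -1.0e+00] w -0.0001 F [-0.1  0.3 -0.2] j [-0.06 -0.2   1.74  0.    1.61  1.55]
to [0.5994 0.3032 0.42  ] units [ 3.93 -8.86 -0.42] turn z 0.05
to [0.5994 0.3032 0.304 ] units [ 3.94 -8.86  3.45] turn z 0.05
```

move_arm --deltas '[[[0.328,-0.738,-0.04,0,0,0,-1],[0.328,-0.738,-0.04,0,0,0,-1],[0.328,-0.738,-0.04,0,0,0,-1],[0.328,-0.738,-0.04,0,0,0,-1],[0.328,-0.738,-0.04,0,0,0,-1],[0.328,-0.738,-0.04,0,0,0,-1],[0.328,-0.738,-0.04,0,0,0,-1],[0.328,-0.738,-0.04,0,0,0,-1],[0.328,-0.738,-0.04,0,0,0,-1],[0.328,-0.738,-0.04,0,0,0,-1],[0.328,-0.738,0,0,0,0,-1],[0.328,-0.738,0,0,0,0,-1]]]'

```text
t: 55.15
position: [0.601, 0.302, 0.4194]
tcp_rot: [1.0, -0.02, -0.001, -0.0]
ft_force: [-0.6, -0.1, -0.3]
width: 0.0001
grasp_force: 0.0
```

move_arm --deltas '[[[0,0,0.5,0,0,0,-1],[0,0,0.7,0,0,0,-1],[0,0,0.7,0,0,0,-1],[0,0,0.7,0,0,0,-1],[0,0,0.6,0,0,0,-1],[0,0,0.5,0,0,0,-1],[0,0,0,0,0,0,-1],[0,0,0,0,0,0,-1]]]'

```text
t: 55.95
position: [0.6007, 0.3006, 0.3096]
tcp_rot: [1.0, -0.021, -0.001, 0.0]
ft_force: [-0.3, -0.7, 1.4]
width: -0.0001
grasp_force: 0.0
```

```bash
python3 - <<'E'
from h import *
s=state()
# corner arc: TCP targets for panel angle a (0 = upright), in units from now
prev=None
for a in np.arange(-.05,1.58,.163):
    S=.188;y=.111-S*np.sin(a)+.008*np.cos(a)+.0145;z=.1+S*np.cos(a)+.008*np.sin(a)+.014
    p=s[1].T@(np.array([*enc(0,y),z])-s[0]["position"])/.03
    print(round(a,2),round(z,3),p.round(2),None if prev is None else (p-prev).round(2));prev=p
E
```

```text
t 56.0 pos [0.6007 0.3006 0.3096] yaw -2.36 tilt [-1.2e-03 -3.0e-04 -1.0e+00] w -0.0001 F [-0.3 -0.7  1.4] j [0.36 0.27 1.42 0.   1.44 1.97]
-0.05 0.301 [-0.05  1.15  0.28] None
0.11 0.302 [-0.05  2.17  0.26] [ 0.    1.02 -0.01]
0.28 0.297 [-0.04  3.18  0.42] [0.   1.01 0.15]
0.44 0.288 [-0.04  4.15  0.74] [0.   0.97 0.32]
0.6 0.273 [-0.04  5.06  1.21] [0.   0.91 0.47]
0.76 0.255 [-0.04  5.88  1.82] [0.   0.82 0.61]
0.93 0.233 [-0.04  6.59  2.55] [0.   0.71 0.74]
1.09 0.208 [-0.04  7.17  3.39] [0.   0.58 0.84]
1.25 0.18 [-0.04  7.6   4.32] [0.   0.44 0.92]
1.42 0.151 [-0.04  7.88  5.3 ] [0.   0.28 0.98]
```

move_arm --deltas '[[[0,0.3,0.1,0,0,0,-1],[0,0.3,0.1,0,0,0,-1],[0,0.3,0.08,0,0,0,-1],[0,0.25,0,0,0,0,-1],[0,0.25,0,0,0,0,-1],[0,0.25,0,0,0,0,-1],[0,0.25,0,0,0,0,-1],[0,0.27,0,0,0,0,-1]]]'

```text
t: 56.75
position: [0.5983, 0.2366, 0.3024]
tcp_rot: [1.0, -0.02, 0.0, -0.001]
ft_force: [0.1, 4.8, -0.5]
width: -0.0002
grasp_force: 2.4
```

move_arm --deltas '[[[0,0.25,0.03,0,0,0,-1],[0,0.25,0.04,0,0,0,-1],[0,0.25,0.04,0,0,0,-1],[0,0.25,0.05,0,0,0,-1],[0,0.25,0.07,0,0,0,-1],[0,0.24,0.08,0,0,0,-1],[0,0.24,0.08,0,0,0,-1],[0,0.24,0.09,0,0,0,-1],[0,0,0,0,0,0,-1]]]'

```text
t: 57.65
position: [0.5956, 0.1751, 0.2863]
tcp_rot: [1.0, -0.021, -0.001, 0.001]
ft_force: [-0.0, 0.6, -0.4]
width: -0.0002
grasp_force: 0.1
```

```bash
cat >> h.py <<'E'
def cover():
    c=cam("scene");q=c["img"];g=cv2.cvtColor(q,cv2.COLOR_BGR2HSV);m=((g[...,1]<40)&(g[...,2]>150)).astype(np.uint8);m[:100]=0;m[330:]=0;m[:,:265]=0;m[:,:][:,440:]=0
    n,l,st,ce=cv2.connectedComponentsWithStats(m);i=1+st[1:,4].argmax();ys,xs=np.where(l==i)
    print("top",xs[ys.argmin()],ys.min(),"right",xs.max(),ys[xs.argmax()],"left",xs.min(),ys[xs.argmin()],"bot",xs[ys.argmax()],ys.max())
    print([(round(t,1),proj(c,edge(t)).round(0).tolist(),proj(c,edge(t,.134)).round(0).tolist()) for t in np.arange(.4,1.9,.2)])
E
python3 - <<'E'
from h import *
s=state();cover()
E
```

```text
t 57.6 pos [0.5956 0.1751 0.2863] yaw -2.42 tilt [-0.0014 -0.0021 -1.    ] w -0.0002 F [-0.   0.6 -0.4] j [ 0.17  0.18  1.58 -0.    1.38  1.79]
top 302 169 right 396 238 left 275 249 bot 351 313
[(np.float64(0.4), [312.0, 153.0], [400.0, 195.0]), (np.float64(0.6), [303.0, 165.0], [391.0, 208.0]), (np.float64(0.8), [295.0, 179.0], [382.0, 223.0]), (np.float64(1.0), [287.0, 194.0], [374.0, 239.0]), (np.float64(1.2), [281.0, 209.0], [366.0, 254.0]), (np.float64(1.4), [276.0, 223.0], [361.0, 269.0]), (np.float64(1.6), [274.0, 236.0], [357.0, 282.0]), (np.float64(1.8), [273.0, 247.0], [354.0, 293.0])]
```

move_arm --deltas '[[[0,0.24,0.1,0,0,0,-1],[0,0.23,0.12,0,0,0,-1],[0,0.22,0.12,0,0,0,-1],[0,0.22,0.13,0,0,0,-1],[0,0.21,0.15,0,0,0,-1],[0,0.2,0.15,0,0,0,-1],[0,0.2,0.16,0,0,0,-1],[0,0.21,0.15,0,0,0,-1],[0,0,0,0,0,0,-1]]]'

```text
t: 58.6
position: [0.5936, 0.1237, 0.2538]
tcp_rot: [1.0, -0.021, -0.0, 0.001]
ft_force: [0.3, -0.5, -0.3]
width: 0.0001
grasp_force: 0.0
```

move_arm --deltas '[[[0,0.18,0.18,0,0,0,-1],[0,0.18,0.18,0,0,0,-1],[0,0.18,0.19,0,0,0,-1],[0,0.17,0.19,0,0,0,-1],[0,0.15,0.21,0,0,0,-1],[0,0.15,0.21,0,0,0,-1],[0,0.14,0.21,0,0,0,-1],[0,0.14,0.21,0,0,0,-1],[0,0,0,0,0,0,-1]]]'

```text
t: 59.5
position: [0.5912, 0.0858, 0.2057]
tcp_rot: [1.0, -0.021, -0.001, 0.0]
ft_force: [0.4, 0.2, 0.0]
width: 0.0002
grasp_force: 0.0
```

```bash
python3 - <<'E'
from h import *
s=state();cover()
E
```

```text
t 59.5 pos [0.5912 0.0858 0.2057] yaw -2.39 tilt [-2.6e-03 -1.0e-04 -1.0e+00] w 0.0002 F [0.4 0.2 0. ] j [ 0.03  0.2   1.71 -0.    1.23  1.64]
top 315 201 right 396 239 left 275 249 bot 351 313
[(np.float64(0.4), [312.0, 153.0], [400.0, 195.0]), (np.float64(0.6), [303.0, 165.0], [391.0, 208.0]), (np.float64(0.8), [295.0, 179.0], [382.0, 223.0]), (np.float64(1.0), [287.0, 194.0], [374.0, 239.0]), (np.float64(1.2), [281.0, 209.0], [366.0, 254.0]), (np.float64(1.4), [276.0, 223.0], [361.0, 269.0]), (np.float64(1.6), [274.0, 236.0], [357.0, 282.0]), (np.float64(1.8), [273.0, 247.0], [354.0, 293.0])]
```

```bash
python3 - <<'E'
from h import *
c=cam("scene");q=c["img"];g=cv2.cvtColor(q,cv2.COLOR_BGR2HSV)
for v in range(196,262,6):
    m=(g[v,:,1]<60)&(g[v,:,2]>120);x=[i for i in range(262,345) if m[i]];print(v,"".join("#" if m[i] else "." for i in range(262,345)))
E
```

```text
196 ..............................................................##............#......
202 ...................................................###.............................
208 ......................................###################..........................
214 .........................################################......................####
220 .................###########################################..............#########
226 ............................#########################..##...............###########
232 .............................#################################.......#.############
238 .......................#########...################################################
244 .................#####################################.############################
250 .............########################################.....######.......############
256 .............#####################################....###########.................#
```

move_arm --deltas '[[[0,0.12,0.22,0,0,0,-1],[0,0.11,0.23,0,0,0,-1],[0,0.11,0.23,0,0,0,-1],[0,0.1,0.24,0,0,0,-1],[0,0.08,0.24,0,0,0,-1],[0,0.07,0.25,0,0,0,-1],[0,0.07,0.25,0,0,0,-1],[0,0.06,0.25,0,0,0,-1],[0,0,0,0,0,0,-1]]]'

```text
t: 60.5
position: [0.5906, 0.0644, 0.1485]
tcp_rot: [1.0, -0.021, -0.001, 0.0]
ft_force: [0.6, -0.4, -0.1]
width: -0.0001
grasp_force: 0.0
```

move_arm --deltas '[[[0,0.04,0.22,0,0,0,-1],[0,0.03,0.22,0,0,0,-1],[0,0.02,0.2,0,0,0,-1],[0,0,0.15,0,0,0,-1],[0,0,0.1,0,0,0,-1],[0,0,0,0,0,0,-1],[0,0,0,0,0,0,-1]]]'

```text
t: 61.2
position: [0.5906, 0.0623, 0.1231]
tcp_rot: [1.0, -0.021, -0.001, -0.0]
ft_force: [0.1, 0.3, 0.1]
width: -0.0001
grasp_force: 0.0
```

move_arm --deltas '[[[0,0,0.05,0,0,0,-1],[0,0,0.05,0,0,0,-1],[0,0,0.05,0,0,0,-1],[0,0,0,0,0,0,-1],[0,0,0,0,0,0,-1]]]'

```text
t: 61.7
position: [0.591, 0.0623, 0.122]
tcp_rot: [1.0, -0.02, -0.001, -0.0]
ft_force: [-6.5, -0.0, 12.9]
width: -0.0003
grasp_force: 6.6
```

move_arm --deltas '[[[0,0,0.05,0,0,0,-1],[0,0,0.05,0,0,0,-1],[0,0,0.05,0,0,0,-1],[0,0,0,0,0,0,-1],[0,0,0,0,0,0,-1]]]'

```text
t: 62.2
position: [0.5911, 0.0623, 0.1218]
tcp_rot: [1.0, -0.02, -0.001, 0.0]
ft_force: [-14.8, 0.0, 32.7]
width: -0.0002
grasp_force: 15.9
```

move_arm --deltas '[[[0,0,-0.2,0,0,0,-1],[0,0,-0.6,0,0,0,-1],[0,0,-1,0,0,0,-1],[0,0,-1,0,0,0,-1],[0,0,-1,0,0,0,-1],[0,0,-1,0,0,0,-1],[0,1,0,0,0,0,-1],[0,1,0,0,0,0,-1],[0,1,0,0,0,0,-1],[0,1,0,0,0,0,-1],[0,1,0,0,0,0,-1],[0,0,0,0,0,0,-1]]]'

```text
t: 63.4
position: [0.5846, -0.091, 0.2583]
tcp_rot: [1.0, -0.022, -0.0, 0.001]
ft_force: [-0.9, 0.5, 0.1]
width: 0.0
grasp_force: 0.0
```

```bash
python3 - <<'E'
from h import *
s=state();c=cam("scene");q=c["img"]
print([proj(c,[*enc(x,y),.108]).round(1).tolist() for x,y in((-.134,-.111),(.134,-.111),(.134,.111),(-.134,.111))])
p=np.array([proj(c,[*enc(x,-.02),.108]) for x in(-.1,-.05,0,.05,.1)]).round().astype(int);print([q[v,u].tolist() for u,v in p])
cover()
E
```

```text
t 63.4 pos [ 0.5846 -0.091   0.2583] yaw -2.57 tilt [-3.0e-04 -1.4e-03 -1.0e+00] w 0.0 F [-0.9  0.5  0.1] j [-0.27  0.14  1.68 -0.    1.32  1.34]
[[273.4, 247.2], [354.4, 292.9], [395.8, 238.9], [317.8, 198.9]]
[[58, 52, 48], [243, 243, 230], [245, 245, 233], [250, 251, 243], [243, 244, 232]]
top 318 200 right 395 240 left 276 264 bot 351 313
[(np.float64(0.4), [312.0, 153.0], [400.0, 195.0]), (np.float64(0.6), [303.0, 165.0], [391.0, 208.0]), (np.float64(0.8), [295.0, 179.0], [382.0, 223.0]), (np.float64(1.0), [287.0, 194.0], [374.0, 239.0]), (np.float64(1.2), [281.0, 209.0], [366.0, 254.0]), (np.float64(1.4), [276.0, 223.0], [361.0, 269.0]), (np.float64(1.6), [274.0, 236.0], [357.0, 282.0]), (np.float64(1.8), [273.0, 247.0], [354.0, 293.0])]
```

The outline matches a shut cover, and the pressing tool hit a hard stop at exactly the shut height, so I'm handing in.

```bash
python3 -c "
from cell import r
print(r.finish_job())"
```

```text
the job is handed in; nothing more can be done
None
```

I put all four breakers on the rail against the end bracket, clamped the row tight, broke the stay's lock, shut the cover slowly and handed in the job; no verdict came back.

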